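# Tighten the cable glands of the junction boxes

### The job

Two or three junction boxes on the bench each have a loose nut on their middle cable gland. Turn each of these nuts clockwise with the fingers until the white rib on its top points at the single-bar quarter mark on the lid, then with the ring spanner (only the spanner beyond that mark, and not before it), in short swings between the neighbouring glands, until the rib points at the double-bar half mark. Finally lay the spanner back flat on its grey rubber mat, and leave the other things on the bench where they are.

Things in the scene. Friction and masses are not known exactly. Their poses are not given: they have to be found in the camera images.
- box_a: Heavy grey cast-iron junction box (4.5 kg) standing loose on the bench, 100 x 165 x 50 mm high, with three upright cable glands; may be absent. Origin: on the bench under the axis of the MIDDLE gland, whose nut is to be tightened; x points to the box's far side, z up. Right end of the row (-y). Lid marks round the middle gland: one black bar towards the box's -y (quarter mark), two bars towards its -x (half mark).
- box_b: Like box_a, middle of the row; may be absent. On each box the two outer glands, already finished, stand at x = -30, y = +-60 mm in the box's frame, 26 mm across, tops at 106 mm: they stop the shank of a spanner fitted on the middle nut once it has swung about 45 degrees to either side of pointing along the box's -x.
- box_c: Like box_a, left end of the row (+y); may be absent.
- nut_a (a joint): Middle nut of box_a, rad, growing clockwise seen from above (tightening). At 0 its white rib points along the box's +x, and flats face +x and -x; 1.57: rib at the quarter mark (-y); 3.14: rib at the half mark (-x). It stays where left: 0.3 Nm friction, plus 0.05 Nm per rad as the seal is squeezed. Starts at 0 to 0.35. Absent with its box.
- nut_a_top (a point): Centre of the top of the middle nut of box_a, on its axis, 102 mm above the bench. The nut is a hexagon 26 mm across flats, 76 to 102 mm above the bench (top edge chamfered over 4 mm), on a round flange 38 mm across whose top is at 76 mm; below that a 23 mm neck; the lid is at 50 mm.
- nut_b (a joint): Like nut_a, on box_b.
- nut_b_top (a point): Like nut_a_top, on box_b.
- nut_c (a joint): Like nut_a, on box_c.
- nut_c_top (a point): Like nut_a_top, on box_c.
- spanner: Ring spanner, 190 mm long, 0.2 kg, handle along its -x. Origin: centre of the ring's underside; z up when lying flat. Ring 11 mm high, 48 mm across, with an open hexagon hole 28 mm across flats (flats face its +x and -x) that the nut passes through; fully down, the ring sits on the nut's flange. About 9 degrees of play each way on a nut.
- spanner_grip (a point): Centre of the spanner's black plastic grip, 130 mm from the ring's centre along the spanner's -x and 13 mm above its underside. The grip is 70 mm long, 14 mm wide and 26 mm tall, its underside level with the ring's. Between ring and grip runs a steel shank 12 mm wide, 10 mm high, 1 to 11 mm above the underside.
- mat: Grey rubber tool mat fixed on the bench, 260 (x) x 140 (y) x 3 mm; origin: centre of its underside. The spanner lies on it at the start, and belongs there at the end. It lies at the left or the right of the boxes.
- tray: Black open tray, 240 x 120 x 28 mm, fixed on the bench at the other side; leave alone.
- tape: Roll of yellow tape, 100 mm across, 35 mm high, loose: leave alone. Origin under its centre.
- pliers: Red-handled pliers, about 160 mm long, 12 mm high, loose: leave alone.
- driver: Screwdriver with red handle lying on the bench, loose: leave alone.
- cover: Upturned grey box cover like a shallow tray, 90 x 140 x 18 mm, loose: leave alone. Origin under its centre.
- offcut: Aluminium offcut, 50 x 30 x 20 mm, loose: leave alone.
Not all that is in view belongs to the job. What is shaped like the box_a but blue is not meant. What is shaped like the box_b but yellow is not meant.

How it is judged:
By the outcome, as a careful person would: the job done as asked, in the order asked, and still so for the second after the job is handed in, with the robot touching nothing.
Of box_a, box_b, box_c only 2 to 3 are there at a start; the rules pass over those that are not, and their reading is None.
At some moment in a run one of spanner may be knocked a few centimetres aside while the robot is not near it.
Once in a run the grip may slacken for a moment while it holds something.
It also fails if it takes over 210 s, if anything falls off the work surface, if the arm or the gripper's body presses on something with over 40 N, if the wrist force passes 120 N, or if a joint passes its speed limit or range.

### The arm

A 6-joint arm with a two-finger parallel gripper is mounted at the origin on the work surface. World frame = base frame: x ahead of the robot, y to its left, z up, the work surface at z = 0. Lengths are in m, angles in degrees, forces in N, time in s.
With the tool pointing down it reaches from about 0.3 to 0.75 m from the base axis. Payload 8.5 kg.
Tool frame: the origin (TCP) lies on the mounting face of the last link; the fingertips stand 173 mm ahead of it and the grasp point (between the pads) lies 155 mm ahead of it (env.tips_ahead is the distance from the TCP to the fingertips, in m); z points along the fingers, x is the direction in which the jaws open and shut, and the axes are right-handed (so a half turn about z gives the same grasp; the last joint's range is limited). The gripper opens to 85 mm and grips with 20 to 120 N. Pads are 22 mm wide; open, the fingers measure 114 mm over their backs; the gripper's body (76 mm by 85 mm) begins 54 mm behind the grasp point. The pads swing forward as they close: fully open they stand 13 mm farther back than shut.
Start: joints at [59.341, 21.807, 74.336, -0, 83.858, -12.336], TCP at [0.173, 0.522, 0.405] pointing down, gripper open.
Joint ranges: [-178.18, 178.18], [-50.72, 133.34], [12.68, 142.11], [-81.47, 261.47], [9.98, 163.14], [-165.26, 165.26]. Speed limits (degrees/s): [136.94, 136.94, 180, 180, 180, 180].

### API

Orientations are given as a 3x3 rotation matrix whose columns are the frame's x, y, z axes.
In Python, from rig import env gives the robot as it stands. The module is installed in compiled form; this text tells all that it offers.
- The arm moves only by the tool step_arm, never from a script. Its argument "increments" is a list of rows, each an object of numbers: "x", "y", "z": the shift along the tool's x, y, z in cm; "wx", "wy", "wz": the turn, a rotation vector about the tool's x, y, z in rad; "gripper": the finger opening in cm, from 0 to 8.54. A call has 1 to 20 rows; each row shifts and turns the commanded pose from where the row before left it, along the tool's axes as they then stand; what a row does not reach is not made up. A row lasts 1/10 s, in which the tool goes at most 50 mm and 8.59 degrees, less where a joint would pass 70% of its speed; a pose out of reach is approached as far as the arm can. A call with a gripper value outside its range is refused whole. The fingers move at their own pace and stop on an object; "newtons" is the grip in N (left out, the last holds). Time passes only in rows, so rows that do not move let the fingers close. It gives the time, the measured TCP pose, the force and the opening at its end, in the units of the state.
- env.observe(): the state, without advancing time (a new reading comes with each control period).
- env.get_image(name): name is "scene" or "top" or "wrist"; returns a dict with "color" (480x640x3 uint8, blue, green, red), "camera_matrix" (3x3 intrinsics, pixels), "rvec" (rotation vector, rad) and "tvec" (3), from world to camera coordinates, as OpenCV has them. Camera axes: x right, y down, z forward; pixel columns grow to the right and rows downward; lengths in m; the calibration is good to about 2 mm. A picture is of the moment at which its call begins. There is no depth.
- env.close_job(): hands the job in, once; it reports no verdict.
The state is a dict: "time_s": time; "q": joint angles; "qvel": joint speeds; "joint_efforts": joint torques, N m; "position": TCP position; "tool_rot": TCP orientation; "ft_force": force on the tool from outside, world axes, zero at the start; "wrist_torque": the same for the moment, N m; "grip_width": finger opening in m.
Only numpy, scipy, OpenCV 4.12 (cv2) and the standard library are available. Lean on these libraries where they do the work, as an engineer would, in place of code of your own. Each camera call takes 0.05 s, during which the arm holds its last target. There are 200 camera calls.

## Working session

There is one attempt and no reset: what is moved stays moved. The work goes in short steps, Python scripts to look and compute and a tool call to move; the robot and the scene stay as the last step left them, time stands still between calls to the robot, and variables do not carry over. Pictures are saved under pics/ and viewed, about 12 in all and at most 16, crops included, and the job is handed in when it is done.

Besides the shell and the picture viewer there is one more tool, called after "Emit:" by a JSON object that holds its "name" and its "arguments", one argument or row to a line. step_arm: Moves the arm, as the interface text tells. Its arguments: {"type":"object","properties":{"increments":{"type":"array"},"newtons":{"type":"number"}},"required":["increments"]}

```bash
mkdir -p pics; python3 - <<'E'
from rig import env
import cv2,numpy as np
for n in("top","scene"):
    r=env.get_image(n);cv2.imwrite(f"pics/{n}0.png",r["color"])
    R=cv2.Rodrigues(r["rvec"])[0];print(n,r["camera_matrix"].tolist(),(-R.T@r["tvec"].ravel()).round(3),R.round(3).tolist())
s=env.observe();print({k:np.round(v,3).tolist() for k,v in s.items()})
E
```

```text
top [[491.7382183870248, 0.0, 318.9592084105385], [0.0, 491.7382183870248, 240.0527747213841], [0.0, 0.0, 1.0]] [ 0.238 -0.087  1.488] [[-0.003, -1.0, -0.002], [-0.986, 0.003, -0.164], [0.164, 0.002, -0.986]]
scene [[480.6595323595412, 0.0, 318.7135719155872], [0.0, 480.6595323595412, 241.72314242735237], [0.0, 0.0, 1.0]] [ 1.224 -0.283  1.07 ] [[0.252, 0.968, -0.003], [0.772, -0.203, -0.602], [-0.583, 0.149, -0.799]]
{'time_s': 0.1, 'q': [59.342, 21.839, 74.377, -0.0, 83.857, -12.333], 'qvel': [0.075, -0.042, -0.119, -0.088, -0.127, -0.039], 'joint_efforts': [0.004, -44.922, -23.166, -0.0, 0.004, 0.0], 'position': [0.173, 0.522, 0.404], 'tool_rot': [[0.314, 0.949, -0.001], [0.949, -0.314, -0.001], [-0.001, -0.0, -1.0]], 'ft_force': [0.244, 0.396, 0.273], 'wrist_torque': [0.015, 0.018, -0.048], 'grip_width': 0.085}
```

View pics/top0.png

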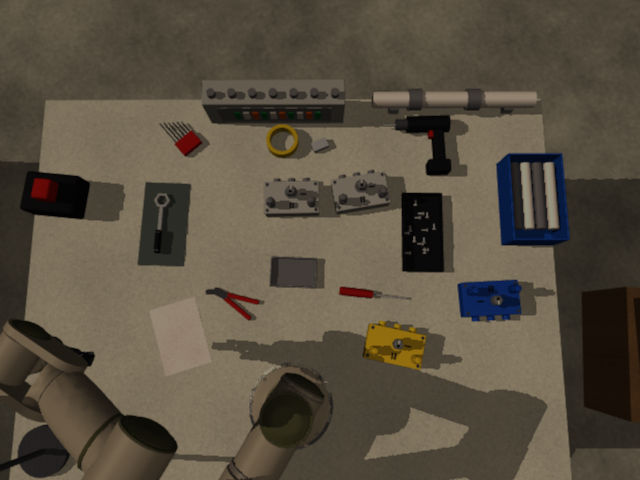

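View pics/scene0.png

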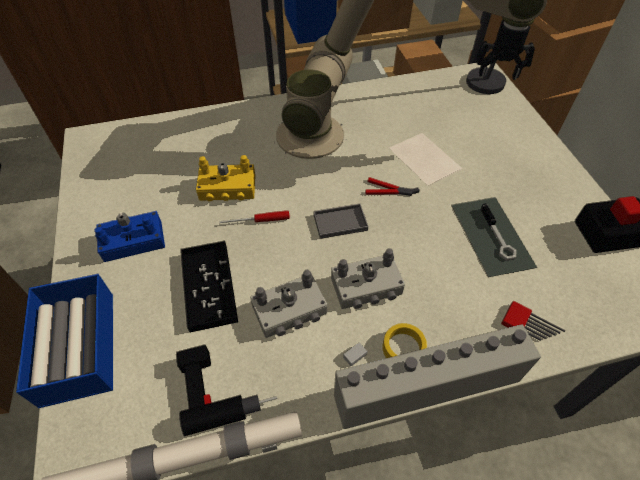

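```bash
cat > h.py <<'E'
from rig import env
import cv2,numpy as np
def get(n,save=None):
    r=env.get_image(n); r["R"]=cv2.Rodrigues(r["rvec"])[0]; r["c"]=-r["R"].T@np.ravel(r["tvec"])
    if save: cv2.imwrite(f"pics/{save}.png",r["color"])
    return r
def ray(r,uv,z):
    d=r["R"].T@np.linalg.inv(r["camera_matrix"])@np.array([uv[0],uv[1],1.]); return (r["c"]+d*(z-r["c"][2])/d[2]).round(4)
def proj(r,p):
    return cv2.projectPoints(np.float64(p).reshape(-1,3),r["rvec"],r["tvec"],r["camera_matrix"],None)[0].reshape(-1,2)
def st():
    s=env.observe();R=np.array(s["tool_rot"]);p=np.array(s["position"])
    print("t",round(s["time_s"],2),"tcp",p.round(4),"tip",(p+R[:,2]*.155).round(4),"x",R[:,0].round(3),"yaw",np.degrees(np.arctan2(R[1,0],R[0,0])).round(2),"tilt",R[:2,2].round(4),"q",np.round(s["q"],1),"F",np.round(s["ft_force"],1),"T",np.round(s["wrist_torque"],2),"w",round(s["grip_width"],4))
    return p,R
def tolocal(R,d): return (R.T@np.array(d)*100).round(2)
E
python3 - <<'E'
from h import *
r=get("top")
for n,uv,z in [("nutL",(291,190),.102),("nutR",(361,184),.102),("ring",(162,200),.014),("gripEnd",(157,250),.029),("mat",(165,224),.003),("tape",(282,140),.035),("cover",(295,271),.018)]: print(n,ray(r,uv,z))
a=r["color"][160:220,255:400]; cv2.imwrite("pics/crop1.png",cv2.resize(a,None,fx=5,fy=5,interpolation=cv2.INTER_CUBIC))
w=get("wrist","w0");print(w["c"],w["R"].round(2).tolist(),w["camera_matrix"].tolist());st()
E
```

```text
nutL [ 0.6161 -0.0036  0.102 ]
nutR [ 0.6334 -0.2073  0.102 ]
ring [0.6098 0.3993 0.014 ]
gripEnd [0.4519 0.4018 0.029 ]
mat [0.5365 0.3899 0.003 ]
tape [0.7944 0.0294 0.035 ]
cover [ 0.3884 -0.0121  0.018 ]
[0.09276474 0.54971319 0.37377569] [[0.31, 0.95, -0.0], [0.9, -0.3, 0.32], [0.31, -0.1, -0.95]] [[391.89439749711914, 0.0, 323.79422879287995], [0.0, 391.89439749711914, 243.30046514685458], [0.0, 0.0, 1.0]]
t 0.2 tcp [0.1729 0.5221 0.4044] tip [0.1728 0.522  0.2494] x [ 0.314  0.949 -0.001] yaw 71.68 tilt [-0.0004 -0.0007] q [ 59.3  21.8  74.4   0.   83.9 -12.3] F [0.1 0.9 0.2] T [-0.03 -0.03  0.02] w 0.0854
```

View pics/crop1.png

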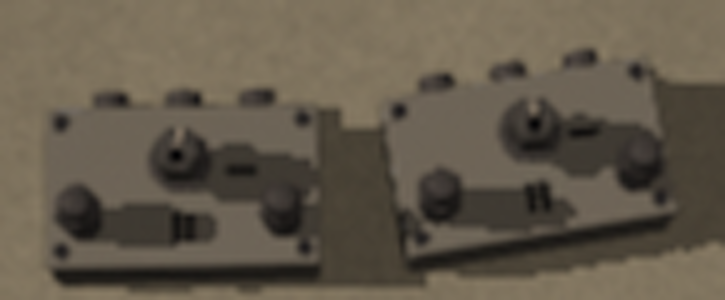

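Emit:
{"name": "step_arm", "arguments": {
  "increments": [
    {"x":-2,"y":3.25},
    {"x":-2,"y":3.25},
    {"x":-2,"y":3.25},
    {"x":-2,"y":3.25},
    {"x":-2,"y":3.25},
    {"x":-2,"y":3.25},
    {"x":-2,"y":3.25},
    {"x":-2,"y":3.25},
    {"x":-2,"y":3.25},
    {"x":-2,"y":3.25},
    {"x":-2,"y":3.25},
    {"x":-2,"y":3.25},
    {"x":-2,"y":3.25},
    {"x":-2,"y":3.25},
    {"x":-2,"y":3.25},
    {"x":-2,"y":3.25},
    {"x":-2,"y":3.25},
    {"x":-2,"y":3.25},
    {},
    {}
  ]
}}

```text
invalid input at $.increments[0]: expected keys x, y, z, wx, wy, wz, gripper
```

```bash
python3 - <<'E'
from h import *
st();w=get("wrist","w1")
E
```

```text
t 0.2 tcp [0.1729 0.5221 0.4044] tip [0.1728 0.522  0.2494] x [ 0.314  0.949 -0.001] yaw 71.68 tilt [-0.0004 -0.0007] q [ 59.3  21.8  74.4   0.   83.9 -12.3] F [0.1 0.9 0.2] T [-0.03 -0.03  0.02] w 0.0854
```

View pics/w1.png

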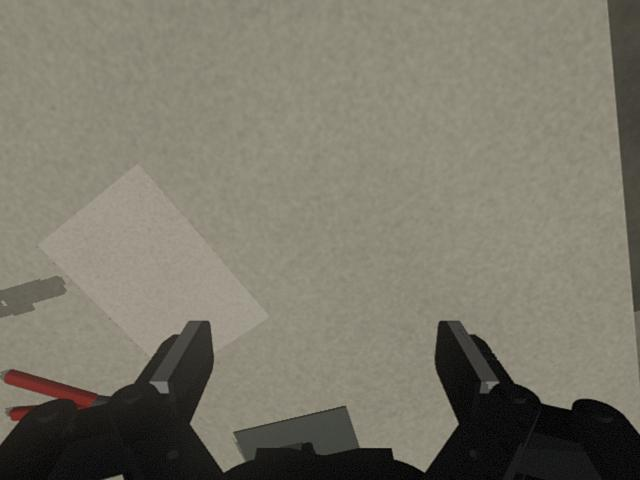

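Emit:
{"name": "step_arm", "arguments": {
  "increments": [
    {"x":-2,"y":3.25,"z":0,"wx":0,"wy":0,"wz":0,"gripper":8.5},
    {"x":-2,"y":3.25,"z":0,"wx":0,"wy":0,"wz":0,"gripper":8.5},
    {"x":-2,"y":3.25,"z":0,"wx":0,"wy":0,"wz":0,"gripper":8.5},
    {"x":-2,"y":3.25,"z":0,"wx":0,"wy":0,"wz":0,"gripper":8.5},
    {"x":-2,"y":3.25,"z":0,"wx":0,"wy":0,"wz":0,"gripper":8.5},
    {"x":-2,"y":3.25,"z":0,"wx":0,"wy":0,"wz":0,"gripper":8.5},
    {"x":-2,"y":3.25,"z":0,"wx":0,"wy":0,"wz":0,"gripper":8.5},
    {"x":-2,"y":3.25,"z":0,"wx":0,"wy":0,"wz":0,"gripper":8.5},
    {"x":-2,"y":3.25,"z":0,"wx":0,"wy":0,"wz":0,"gripper":8.5},
    {"x":-2,"y":3.25,"z":0,"wx":0,"wy":0,"wz":0,"gripper":8.5},
    {"x":-2,"y":3.25,"z":0,"wx":0,"wy":0,"wz":0,"gripper":8.5},
    {"x":-2,"y":3.25,"z":0,"wx":0,"wy":0,"wz":0,"gripper":8.5},
    {"x":-2,"y":3.25,"z":0,"wx":0,"wy":0,"wz":0,"gripper":8.5},
    {"x":-2,"y":3.25,"z":0,"wx":0,"wy":0,"wz":0,"gripper":8.5},
    {"x":-2,"y":3.25,"z":0,"wx":0,"wy":0,"wz":0,"gripper":8.5},
    {"x":-2,"y":3.25,"z":0,"wx":0,"wy":0,"wz":0,"gripper":8.5},
    {"x":-2,"y":3.25,"z":0,"wx":0,"wy":0,"wz":0,"gripper":8.5},
    {"x":-2,"y":3.25,"z":0,"wx":0,"wy":0,"wz":0,"gripper":8.5},
    {"x":0,"y":0,"z":0,"wx":0,"wy":0,"wz":0,"gripper":4.5},
    {"x":0,"y":0,"z":0,"wx":0,"wy":0,"wz":0,"gripper":4.5}
  ]
}}

```text
time_s: 2.25
position: [0.6153, -0.0041, 0.4041]
tool_rot: [[0.315, 0.949, -0.001], [0.949, -0.315, 0.0], [0.0, -0.001, -1.0]]
ft_force: [-0.6, -0.2, 0.4]
grip_width: 0.0586
```

```bash
python3 - <<'E'
from h import *
st();w=get("wrist","w1")
print(proj(w,[[.6161,-.0036,.102]]))
E
```

```text
t 2.25 tcp [ 0.6153 -0.0041  0.4041] tip [ 0.6151 -0.0041  0.2491] x [0.315 0.949 0.   ] yaw 71.61 tilt [-0.0011  0.0004] q [-11.4  28.5  63.2   0.   88.3 -83. ] F [-0.6 -0.2  0.4] T [ 0.01  0.02 -0.02] w 0.0586
[[323.25458473 233.82515426]]
```

View pics/w1.png

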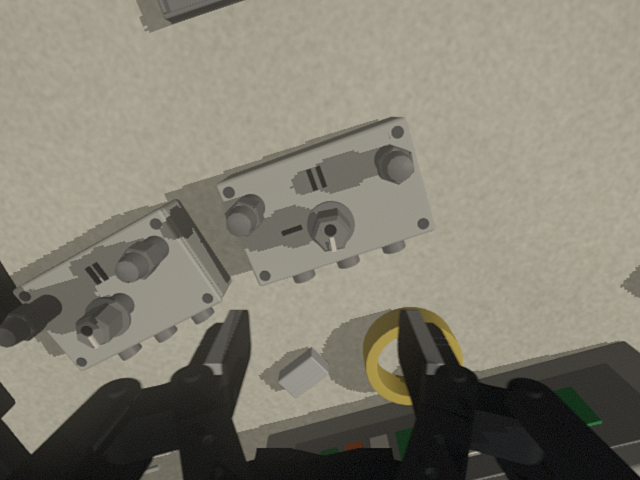

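```bash
python3 - <<'E'
import cv2,numpy as np
a=cv2.imread("pics/w1.png")
f=lambda x,y:cv2.resize(a[y:y+60,x:x+70],None,fx=8,fy=8,interpolation=cv2.INTER_CUBIC)
cv2.imwrite("pics/c2.png",cv2.resize(np.hstack([f(295,195),f(68,290)]),(800,343)))
E
```

```text
(no output)
```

View pics/c2.png

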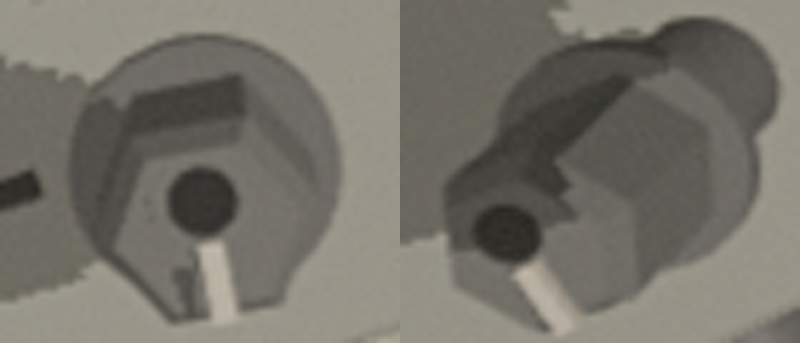

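```bash
cat > meas.py <<'E'
from h import *
E
python3 - <<'E'
from h import *
w=get("wrist")
deg=lambda d:np.degrees(np.arctan2(d[1],d[0])).round(2)
for n,hole,ro,ri,sc in [("L",(330.35,230.2),(334,251.4),(331.4,237.5),[(228.5,192.5),(397.5,132),(264.5,275.5),(423,223.5)]),("R",(86.7,330.95),(97.05,347.75),(89.35,336.9),[(25,294),(155,224),(81,362),(207.5,298)])]:
    c=ray(w,hole,.102);o=ray(w,ro,.102);i=ray(w,ri,.102)
    S=[ray(w,s,.05) for s in sc]
    nl,fl=None,None
    print(n,"nut",c,"rib",deg(o-c),deg(o-i),"screws",*S,"yawbox",deg(S[0]-S[1])+90,deg(S[2]-S[3])+90,deg(S[2]-S[0]),deg(S[3]-S[1]))
E
```

```text
L nut [0.6149 0.0029 0.102 ] rib -8.67 -7.84 screws [ 0.5721 -0.0719  0.05  ] [0.5693 0.0748 0.05  ] [ 0.6521 -0.0706  0.05  ] [0.6495 0.0762 0.05  ] yawbox 1.0900000000000034 1.0100000000000051 0.93 1.0
R nut [ 0.6336 -0.2066  0.102 ] rib 0.7 4.72 screws [ 0.6004 -0.285   0.05  ] [ 0.5776 -0.1425  0.05  ] [ 0.6815 -0.2733  0.05  ] [ 0.6566 -0.1283  0.05  ] yawbox 9.090000000000003 9.739999999999995 8.21 10.19
```

Emit:
{"name": "step_arm", "arguments": {
  "increments": [
    {"x":0,"y":0,"z":0,"wx":0,"wy":0,"wz":0.116,"gripper":4.5},
    {"x":0,"y":0,"z":0,"wx":0,"wy":0,"wz":0.116,"gripper":4.5},
    {"x":0,"y":0,"z":0,"wx":0,"wy":0,"wz":0.115,"gripper":4.5},
    {"x":0.52,"y":-0.47,"z":3,"wx":0,"wy":0,"wz":0,"gripper":4.5},
    {"x":0,"y":0,"z":4,"wx":0,"wy":0,"wz":0,"gripper":4.5},
    {"x":0,"y":0,"z":3,"wx":0,"wy":0,"wz":0,"gripper":4.5},
    {"x":0,"y":0,"z":2,"wx":0,"wy":0,"wz":0,"gripper":4.5},
    {"x":0,"y":0,"z":1.2,"wx":0,"wy":0,"wz":0,"gripper":4.5},
    {"x":0,"y":0,"z":1,"wx":0,"wy":0,"wz":0,"gripper":4.5},
    {"x":0,"y":0,"z":0.9,"wx":0,"wy":0,"wz":0,"gripper":4.5},
    {"x":0,"y":0,"z":0,"wx":0,"wy":0,"wz":0,"gripper":4.5},
    {"x":0,"y":0,"z":0,"wx":0,"wy":0,"wz":0,"gripper":4.5}
  ]
}}

```text
time_s: 3.55
position: [0.6147, 0.0035, 0.2543]
tool_rot: [[0.618, 0.786, 0.001], [0.786, -0.618, -0.0], [0.0, 0.001, -1.0]]
ft_force: [0.6, -0.2, 0.5]
grip_width: 0.0452
```

Emit:
{"name": "step_arm", "arguments": {
  "increments": [
    {"x":0,"y":0,"z":0,"wx":0,"wy":0,"wz":0,"gripper":2},
    {"x":0,"y":0,"z":0,"wx":0,"wy":0,"wz":0,"gripper":2},
    {"x":0,"y":0,"z":0,"wx":0,"wy":0,"wz":0,"gripper":2},
    {"x":0,"y":0,"z":0,"wx":0,"wy":0,"wz":0,"gripper":2},
    {"x":0,"y":0,"z":0,"wx":0,"wy":0,"wz":0,"gripper":2},
    {"x":0,"y":0,"z":0,"wx":0,"wy":0,"wz":0,"gripper":2}
  ],
  "newtons": 40
}}

```text
time_s: 4.15
position: [0.6147, 0.0035, 0.2546]
tool_rot: [[0.618, 0.786, 0.002], [0.786, -0.618, -0.0], [0.001, 0.001, -1.0]]
ft_force: [0.1, 0.4, 5.9]
grip_width: 0.0249
```

```bash
python3 - <<'E'
from h import *
st()
E
```

```text
t 4.15 tcp [0.6147 0.0035 0.2546] tip [0.615  0.0034 0.0996] x [0.618 0.786 0.001] yaw 51.8 tilt [ 0.0017 -0.0002] q [-10.7  36.   75.8   0.   68.1 -62.5] F [0.1 0.4 5.9] T [0.14 0.07 0.1 ] w 0.0249
```

Emit:
{"name": "step_arm", "arguments": {
  "increments": [
    {"x":0,"y":0,"z":0,"wx":0,"wy":0,"wz":0,"gripper":3.6},
    {"x":0,"y":0,"z":0,"wx":0,"wy":0,"wz":0,"gripper":3.6},
    {"x":0,"y":0,"z":0.3,"wx":0,"wy":0,"wz":0,"gripper":3.6},
    {"x":0,"y":0,"z":0,"wx":0,"wy":0,"wz":0,"gripper":3.6},
    {"x":0,"y":0,"z":0,"wx":0,"wy":0,"wz":0,"gripper":2},
    {"x":0,"y":0,"z":0,"wx":0,"wy":0,"wz":0,"gripper":2},
    {"x":0,"y":0,"z":0,"wx":0,"wy":0,"wz":0,"gripper":2},
    {"x":0,"y":0,"z":0,"wx":0,"wy":0,"wz":0,"gripper":2}
  ],
  "newtons": 40
}}

```text
time_s: 4.95
position: [0.6146, 0.0036, 0.2506]
tool_rot: [[0.618, 0.786, -0.0], [0.786, -0.618, 0.0], [0.0, -0.0, -1.0]]
ft_force: [0.7, 3.1, -1.1]
grip_width: 0.0252
```

```bash
python3 - <<'E'
from h import *
st()
E
```

```text
t 4.95 tcp [0.6146 0.0036 0.2506] tip [0.6146 0.0037 0.0956] x [0.618 0.786 0.   ] yaw 51.81 tilt [-0.      0.0003] q [-10.7  36.3  76.    0.   67.7 -62.5] F [ 0.7  3.1 -1.1] T [ 0.37 -0.18  0.09] w 0.0252
```

Emit:
{"name": "step_arm", "arguments": {
  "increments": [
    {"x":0,"y":0,"z":0,"wx":0,"wy":0,"wz":0.087,"gripper":2},
    {"x":0,"y":0,"z":0,"wx":0,"wy":0,"wz":0.087,"gripper":2},
    {"x":0,"y":0,"z":0,"wx":0,"wy":0,"wz":0.087,"gripper":2},
    {"x":0,"y":0,"z":0,"wx":0,"wy":0,"wz":0.087,"gripper":2},
    {"x":0,"y":0,"z":0,"wx":0,"wy":0,"wz":0.087,"gripper":2},
    {"x":0,"y":0,"z":0,"wx":0,"wy":0,"wz":0.087,"gripper":2},
    {"x":0,"y":0,"z":0,"wx":0,"wy":0,"wz":0.087,"gripper":2},
    {"x":0,"y":0,"z":0,"wx":0,"wy":0,"wz":0.087,"gripper":2},
    {"x":0,"y":0,"z":0,"wx":0,"wy":0,"wz":0.087,"gripper":2},
    {"x":0,"y":0,"z":0,"wx":0,"wy":0,"wz":0.087,"gripper":2},
    {"x":0,"y":0,"z":0,"wx":0,"wy":0,"wz":0.087,"gripper":2},
    {"x":0,"y":0,"z":0,"wx":0,"wy":0,"wz":0.087,"gripper":2},
    {"x":0,"y":0,"z":0,"wx":0,"wy":0,"wz":0.087,"gripper":2},
    {"x":0,"y":0,"z":0,"wx":0,"wy":0,"wz":0.087,"gripper":2},
    {"x":0,"y":0,"z":0,"wx":0,"wy":0,"wz":0.087,"gripper":2},
    {"x":0,"y":0,"z":0,"wx":0,"wy":0,"wz":0.087,"gripper":2},
    {"x":0,"y":0,"z":0,"wx":0,"wy":0,"wz":0,"gripper":2},
    {"x":0,"y":0,"z":0,"wx":0,"wy":0,"wz":0,"gripper":2}
  ]
}}

```text
time_s: 6.75
position: [0.6167, 0.0027, 0.2511]
tool_rot: [[0.883, -0.47, 0.01], [-0.47, -0.883, -0.002], [0.009, -0.003, -1.0]]
ft_force: [17.2, -2.3, -10.3]
grip_width: 0.0248
```

```bash
python3 - <<'E'
from h import *
st(); get("wrist","w3")
E
```

```text
t 6.75 tcp [0.6167 0.0027 0.2511] tip [0.6182 0.0024 0.0961] x [ 0.883 -0.47   0.009] yaw -28.01 tilt [ 0.0096 -0.0017] q [-10.7  36.4  75.8   0.   67.3  17.3] F [ 17.2  -2.3 -10.3] T [-0.26 -2.83 -0.  ] w 0.0248
```

View pics/w3.png

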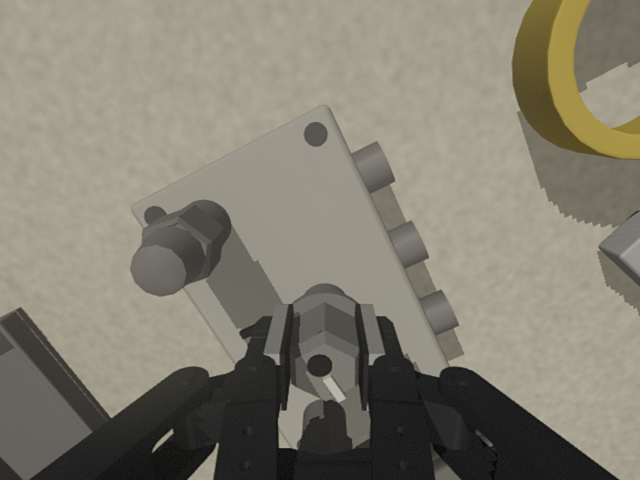

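Emit:
{"name": "step_arm", "arguments": {
  "increments": [
    {"x":0,"y":0,"z":0,"wx":0,"wy":0,"wz":0,"gripper":4.5},
    {"x":0,"y":0,"z":0,"wx":0,"wy":0,"wz":0,"gripper":4.5},
    {"x":0,"y":0,"z":-1,"wx":0,"wy":0,"wz":0,"gripper":4.5},
    {"x":0,"y":0,"z":-2,"wx":0,"wy":0,"wz":0,"gripper":4.5},
    {"x":0,"y":0,"z":-4,"wx":0,"wy":0,"wz":0,"gripper":4.5},
    {"x":0,"y":0,"z":-4,"wx":0,"wy":0,"wz":0,"gripper":4.5},
    {"x":0,"y":0,"z":-4,"wx":0,"wy":0,"wz":0,"gripper":4.5},
    {"x":0,"y":0,"z":0,"wx":0,"wy":0,"wz":0,"gripper":4.5},
    {"x":0,"y":0,"z":0,"wx":0,"wy":0,"wz":0,"gripper":4.5}
  ]
}}

```text
time_s: 7.7
position: [0.6141, 0.0035, 0.4019]
tool_rot: [[0.883, -0.469, 0.002], [-0.469, -0.883, -0.0], [0.002, -0.0, -1.0]]
ft_force: [1.0, 0.2, -0.4]
grip_width: 0.0449
```

```bash
python3 - <<'E'
from h import *
st(); w=get("wrist","w4"); print(proj(w,[.6170,.0028,.102]))
a=w["color"]; f=lambda x,y,W,H,k:cv2.resize(a[y:y+H,x:x+W],None,fx=k,fy=k,interpolation=cv2.INTER_CUBIC)
cv2.imwrite("pics/c4.png",f(220,130,200,150,4))
E
```

```text
t 7.7 tcp [0.6141 0.0035 0.4019] tip [0.6144 0.0035 0.2469] x [ 0.883 -0.469  0.002] yaw -27.96 tilt [ 0.0018 -0.0005] q [-10.7  28.5  63.7  -0.   87.7  17.3] F [ 1.   0.2 -0.4] T [-0.02 -0.04  0.01] w 0.0449
[[328.99047582 232.21881982]]
```

View pics/c4.png

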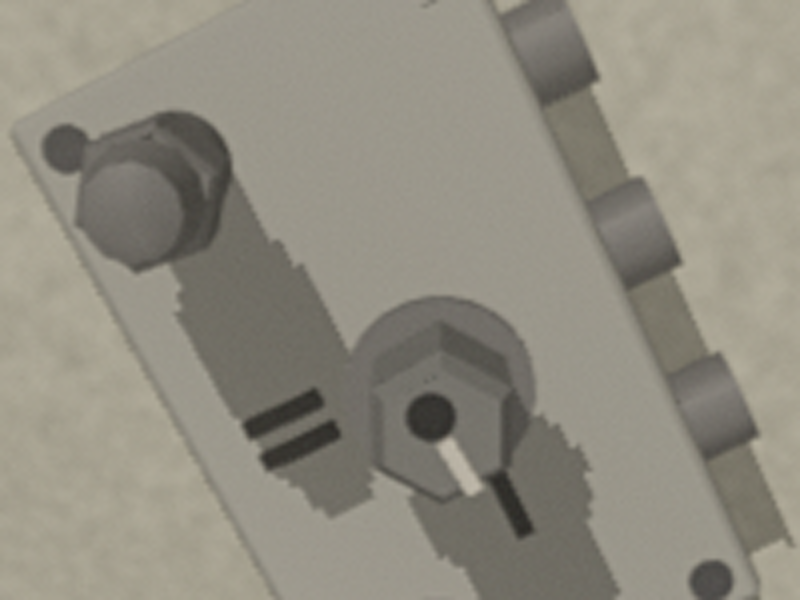

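```bash
python3 - <<'E'
from h import *
w=get("wrist")
deg=lambda d:np.degrees(np.arctan2(d[1],d[0])).round(2)
c=ray(w,(327.75,234),.102);o=ray(w,(338.5,252.75),.102);i=ray(w,(330.5,240),.102)
q1=ray(w,(344,248.75),.05);q2=ray(w,(352.25,263.75),.05);h=ray(w,(293.25,237.25),.05)
print(c,"rib",deg(o-c),deg(o-i),"q",deg(q1-c),deg(q2-c),deg(q2-q1),q1,q2,"h",deg(h-c),h, np.hypot(*(o-c)[:2]))
# bars of half mark
b=[ray(w,(220+x/4,130+y/4),.05) for x,y in [(248,429),(322,396),(266,462),(337,430)]]
print(deg(b[1]-b[0]),deg(b[3]-b[2]))
# screws: edges
s=[ray(w,(220+x/4,130+y/4),.05) for x,y in [(66,149),(711,580)]];print(s)
E
```

```text
[0.6151 0.0025 0.102 ] rib -89.3 -86.99 q -91.9 -91.17 -89.64 [ 0.614  -0.0307  0.05  ] [ 0.6141 -0.0466  0.05  ] h -174.42 [ 0.5803 -0.0009  0.05  ] 0.016301226947687094
-3.25 -3.01
[array([0.569 , 0.0725, 0.05  ]), array([ 0.6449, -0.0751,  0.05  ])]
```

Emit:
{"name": "step_arm", "arguments": {
  "increments": [
    {"x":0,"y":0,"z":0,"wx":0,"wy":0,"wz":0.145,"gripper":4.5},
    {"x":0,"y":0,"z":0,"wx":0,"wy":0,"wz":0.145,"gripper":4.5},
    {"x":0,"y":0,"z":0,"wx":0,"wy":0,"wz":0.145,"gripper":4.5},
    {"x":0,"y":0,"z":0,"wx":0,"wy":0,"wz":0.145,"gripper":4.5},
    {"x":0,"y":0,"z":0,"wx":0,"wy":0,"wz":0.145,"gripper":4.5},
    {"x":0,"y":0,"z":0,"wx":0,"wy":0,"wz":0.145,"gripper":4.5},
    {"x":0,"y":0,"z":0,"wx":0,"wy":0,"wz":0.145,"gripper":4.5},
    {"x":0,"y":0,"z":0,"wx":0,"wy":0,"wz":0.145,"gripper":4.5},
    {"x":0,"y":0,"z":0,"wx":0,"wy":0,"wz":0.145,"gripper":4.5},
    {"x":0,"y":0,"z":0,"wx":0,"wy":0,"wz":0.145,"gripper":4.5},
    {"x":0,"y":0,"z":0,"wx":0,"wy":0,"wz":0.145,"gripper":4.5},
    {"x":0,"y":0,"z":0,"wx":0,"wy":0,"wz":0.145,"gripper":4.5},
    {"x":0,"y":0,"z":0,"wx":0,"wy":0,"wz":0,"gripper":4.5},
    {"x":0,"y":0,"z":0,"wx":0,"wy":0,"wz":0,"gripper":4.5}
  ]
}}

```text
time_s: 9.2
position: [0.6146, 0.0034, 0.3998]
tool_rot: [[-0.608, -0.794, -0.002], [-0.794, 0.608, 0.0], [0.001, 0.002, -1.0]]
ft_force: [-0.4, -0.8, 0.1]
grip_width: 0.045
```

```bash
python3 - <<'E'
from h import *
import pickle
p,R=st(); w=get("wrist","w5"); 
# offline pose for w4: camera fixed in tool frame
Rc=w["R"]; 
camR=Rc@R; camt=(R.T@(w["c"]-p)); print("cam in tool",camt.round(4))
pickle.dump((camR,camt,w["camera_matrix"]),open("cam.pkl","wb"))
p4=np.array([.6141,.0035,.4019]);
import math
def view(im,Rt,pt):
    v=dict(camera_matrix=w["camera_matrix"],R=camR@Rt.T,c=pt+Rt@camt)
    g=cv2.cvtColor(im,cv2.COLOR_BGR2GRAY); m=cv2.inRange(g,0,62)
    cs,_=cv2.findContours(m,cv2.RETR_EXTERNAL,cv2.CHAIN_APPROX_NONE)
    for c in cs:
        a=cv2.contourArea(c)
        if 12<a<400:
            (x,y),(ww,hh),an=cv2.minAreaRect(c)
            if y<330:
                M=cv2.moments(c);u=(M["m10"]/M["m00"],M["m01"]/M["m00"])
                print(np.round(u,1),round(a),"%.1fx%.1f %.1f"%(ww,hh,an),ray(v,u,.05)[:2],ray(v,u,.102)[:2])
from scipy.spatial.transform import Rotation as Ro
R4=np.array([[.883,-.469,.0018],[-.469,-.883,-.0005],[.002,0,-1]])
print("w4");view(cv2.imread("pics/w4.png"),R4,p4)
print("w5");view(w["color"],R,p)
g=cv2.cvtColor(w["color"],cv2.COLOR_BGR2GRAY)
cv2.imwrite("pics/c5.png",cv2.resize(w["color"][130:280,220:420],None,fx=4,fy=4,interpolation=cv2.INTER_CUBIC))
E
```

```text
t 9.2 tcp [0.6146 0.0034 0.3998] tip [0.6143 0.0035 0.2448] x [-0.608 -0.794  0.001] yaw -127.43 tilt [-0.0018  0.0003] q [-10.7  28.6  63.8  -0.   87.7 116.7] F [-0.4 -0.8  0.1] T [-0.06 -0.04  0.02] w 0.045
cam in tool [-0.0006 -0.082   0.0305]
w4
[191.4 324.6] 276 69.3x7.5 56.3 [ 0.4545 -0.034 ] [ 0.4865 -0.0161]
[405.7 298.5] 124 6.9x27.5 56.3 [ 0.642  -0.1031] [ 0.6436 -0.0741]
[347.3 255.6] 50 16.5x3.6 63.4 [ 0.6139 -0.0409] [ 0.6201 -0.022 ]
[  3.  256.3] 31 16.5x4.9 63.4 [0.3475 0.1001] [0.3967 0.0962]
[294.9 240.8] 62 4.0x19.2 63.4 [ 0.5801 -0.0074] [0.5917 0.0062]
[327.2 233.8] 82 10.0x10.0 90.0 [ 0.6077 -0.0148] [ 6.148e-01 -1.000e-04]
[290.4 232.9] 60 4.0x19.2 63.4 [0.5801 0.0006] [0.5918 0.0129]
[545.4  69.2] 52 8.9x18.2 7.6 [0.8133 0.0229] [0.7872 0.0315]
w5
[348.5 243. ] 51 18.0x3.6 53.1 [0.5799 0.0036] [ 0.5962 -0.0045]
[355.6 237.1] 54 19.2x3.7 54.0 [ 0.5805 -0.0044] [ 0.5967 -0.0112]
[324.9 228.4] 85 11.0x10.0 90.0 [0.6027 0.0118] [0.6153 0.0024]
[406.8 183.4] 14 4.5x12.2 82.9 [ 0.5925 -0.0648] [ 0.6068 -0.0617]
[363.3 183. ] 77 4.6x20.8 55.0 [ 0.6144 -0.0367] [ 0.6251 -0.0382]
[563.2  56.5] 146 23.0x7.3 51.3 [ 0.6011 -0.2089] [ 0.6139 -0.1824]
[572.1  47.6] 154 23.9x7.5 51.3 [ 0.6025 -0.2168] [ 0.6152 -0.189 ]
[567.9  22.4] 255 16.4x37.6 71.6 [ 0.6195 -0.2217] [ 0.6293 -0.1931]
[586.1   4.1] 116 10.0x15.0 90.0 [ 0.6221 -0.2371] [ 0.6316 -0.206 ]
```

View pics/c5.png

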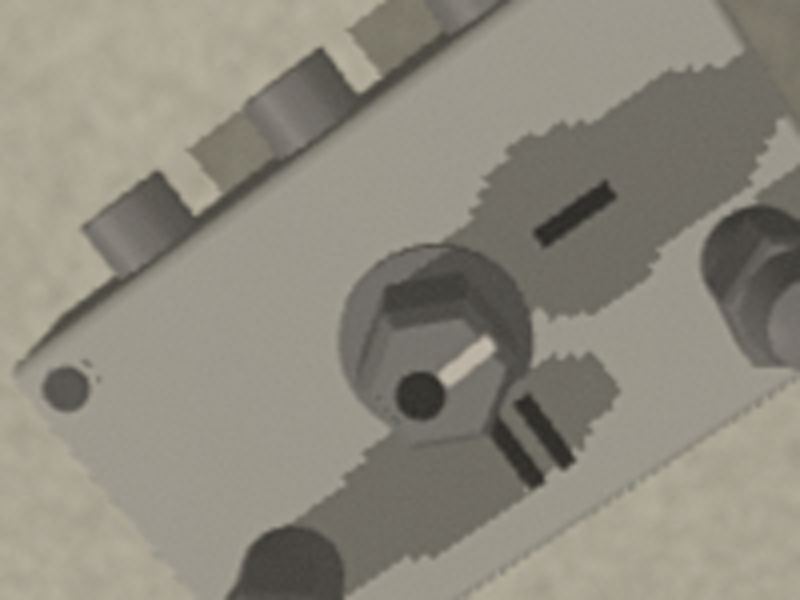

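```bash
python3 - <<'E'
from h import *
import pickle
camR,camt,K=pickle.load(open("cam.pkl","rb"))
# tool-frame: hole pixel in w3 at tool depth
im=cv2.imread("pics/w3.png");g=cv2.cvtColor(im,cv2.COLOR_BGR2GRAY)
m=cv2.inRange(g[350:380,305:335],0,60);n,l,s,c=cv2.connectedComponentsWithStats(m);print(s.tolist(),(c+[305,350]).round(1).tolist())
def toolray(uv,zt):
    d=camR.T@np.linalg.inv(K)@np.array([*uv,1.]);return camt+d*(zt-camt[2])/d[2]
for uv in [(319.5,365.5)]: print(toolray(uv,.2511-.102).round(4), toolray(uv,.147).round(4))
print(camR.round(3))
cv2.imwrite("pics/c3.png",cv2.resize(im[290:440,220:430],None,fx=3.8,fy=3.8,interpolation=cv2.INTER_CUBIC))
E
```

```text
[[0, 0, 30, 30, 477], [2, 5, 25, 21, 423]] [[319.8, 364.0], [319.1, 365.1]]
[-0.0021  0.0048  0.1491] [-0.0021  0.0033  0.147 ]
[[ 1.    -0.     0.   ]
 [ 0.     0.946 -0.324]
 [-0.     0.324  0.946]]
```

View pics/c3.png

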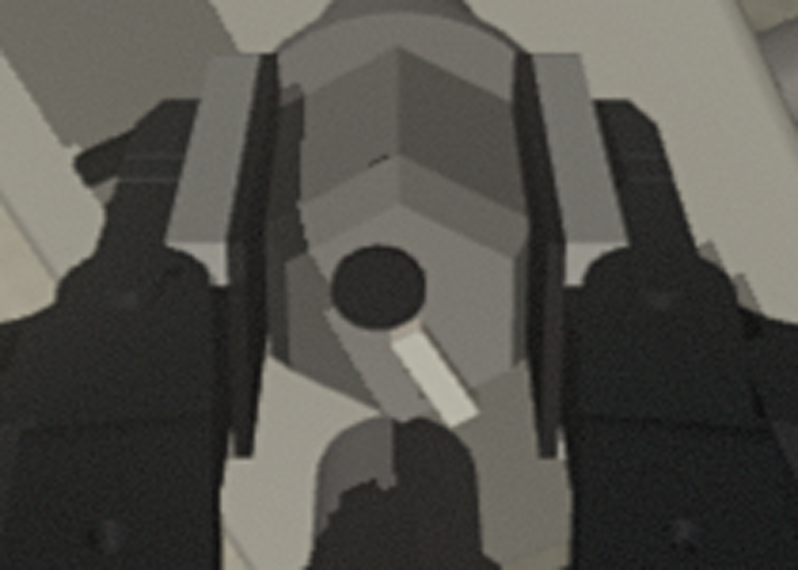

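```bash
cat >> h.py <<'E'
deg=lambda d:np.degrees(np.arctan2(d[1],d[0])).round(2)
def nut(w,approx,rad=28,sub=62):
    """approx world xy of nut top -> hole, rib angle, axis estimate"""
    u,v=proj(w,[*approx,.102])[0].astype(int); im=w["color"][v-rad:v+rad,u-rad:u+rad]; k=6
    b=cv2.resize(im,None,fx=k,fy=k,interpolation=cv2.INTER_CUBIC); g=cv2.cvtColor(b,cv2.COLOR_BGR2GRAY)
    def best(m,lo,hi):
        cs=cv2.findContours(m,cv2.RETR_EXTERNAL,cv2.CHAIN_APPROX_NONE)[0]
        for c in cs:
            a=cv2.contourArea(c)/k/k;M=cv2.moments(c)
            if lo<a<hi:
                x,y=M["m10"]/M["m00"],M["m01"]/M["m00"]; r=cv2.minAreaRect(c)
                yield a,np.hypot(x/k-rad,y/k-rad),(x/k+u-rad,y/k+v-rad),r
    f=lambda p:(p[0]/k+u-rad-.5+.5/k,p[1]/k+v-rad-.5+.5/k)
    for a,d,c,r in best(cv2.inRange(g,0,55),40,200):
        print("dark",round(a),np.round(c,1),"asp",np.round(np.array(r[1])/k,1),ray(w,c,.102)[:2])
    mx=g.max()
    for t in (165,180):
      for a,d,c,r in best(cv2.inRange(g,t,255),15,150):
        P=cv2.boxPoints(r);e=P[1]-P[0],P[2]-P[1];L=max(e,key=np.linalg.norm)
        p1,p2=f(np.array(r[0])-L/2),f(np.array(r[0])+L/2); A=ray(w,p1,.103);B=ray(w,p2,.103)
        print("bright",t,round(a),np.round(c,1),"asp",np.round(np.array(r[1])/k,1),"ang",deg(B-A),deg(A-B),"c",ray(w,c,.103)[:2])
E
python3 - <<'E'
from h import *
w=get("wrist"); nut(w,(.6152,.0))
c=ray(w,(324.75,228.75),.102);o=ray(w,(341.75,216.25),.102);print(c,o,deg(o-c))
E
```

```text
dark 56 [349.1 243.5] asp [18.2  4. ] [ 0.5957 -0.0045]
dark 88 [325.3 228.9] asp [10.7 10.3] [0.6149 0.0024]
bright 165 54 [336.8 220.4] asp [ 4.  15.2] ang -87.88 92.12 c [ 0.6152 -0.008 ]
bright 180 23 [337.1 219.8] asp [ 3.1 14.3] ang -87.19 92.81 c [ 0.6154 -0.0084]
[0.6153 0.0026 0.102 ] [ 0.6153 -0.0125  0.102 ] -90.0
```

Emit:
{"name": "step_arm", "arguments": {
  "increments": [
    {"x":3.06,"y":-2.91,"z":0,"wx":0,"wy":0,"wz":0,"gripper":4.5},
    {"x":3.06,"y":-2.91,"z":0,"wx":0,"wy":0,"wz":0,"gripper":4.5},
    {"x":3.06,"y":-2.91,"z":0,"wx":0,"wy":0,"wz":0,"gripper":4.5},
    {"x":3.06,"y":-2.91,"z":0,"wx":0,"wy":0,"wz":0,"gripper":4.5},
    {"x":3.06,"y":-2.91,"z":0,"wx":0,"wy":0,"wz":0,"gripper":4.5},
    {"x":0,"y":0,"z":0,"wx":0,"wy":0,"wz":-0.135,"gripper":4.5},
    {"x":0,"y":0,"z":0,"wx":0,"wy":0,"wz":-0.135,"gripper":4.5},
    {"x":0,"y":0,"z":0,"wx":0,"wy":0,"wz":-0.135,"gripper":4.5},
    {"x":0,"y":0,"z":0,"wx":0,"wy":0,"wz":-0.135,"gripper":4.5},
    {"x":0,"y":0,"z":0,"wx":0,"wy":0,"wz":-0.135,"gripper":4.5},
    {"x":0,"y":0,"z":0,"wx":0,"wy":0,"wz":-0.135,"gripper":4.5},
    {"x":0,"y":0,"z":0,"wx":0,"wy":0,"wz":-0.135,"gripper":4.5},
    {"x":0,"y":0,"z":0,"wx":0,"wy":0,"wz":-0.135,"gripper":4.5},
    {"x":0,"y":0,"z":0,"wx":0,"wy":0,"wz":-0.135,"gripper":4.5},
    {"x":0,"y":0,"z":0,"wx":0,"wy":0,"wz":0,"gripper":4.5},
    {"x":0,"y":0,"z":0,"wx":0,"wy":0,"wz":0,"gripper":4.5}
  ]
}}

```text
time_s: 10.9
position: [0.6363, -0.2066, 0.4006]
tool_rot: [[0.527, -0.85, -0.0], [-0.85, -0.527, 0.0], [-0.0, 0.0, -1.0]]
ft_force: [-0.4, 0.1, 0.2]
grip_width: 0.0455
```

```bash
cat >> h.py <<'E'
def dark(w,zs=(.05,),thr=62,vmax=330,amin=12,amax=400):
    g=cv2.cvtColor(w["color"],cv2.COLOR_BGR2GRAY); m=cv2.inRange(g,0,thr)
    for c in cv2.findContours(m,cv2.RETR_EXTERNAL,cv2.CHAIN_APPROX_NONE)[0]:
        a=cv2.contourArea(c)
        if amin<a<amax:
            (x,y),wh,an=cv2.minAreaRect(c)
            if y<vmax:
                M=cv2.moments(c);u=(M["m10"]/M["m00"],M["m01"]/M["m00"])
                P=cv2.boxPoints(((x,y),wh,an));e=P[1]-P[0],P[2]-P[1];L=max(e,key=np.linalg.norm)/2
                A=ray(w,np.array([x,y])+L,zs[0]);B=ray(w,np.array([x,y])-L,zs[0])
                print("dk",np.round(u,1),round(a),np.round(wh,1),"longdir",deg(A-B),*[ray(w,u,z)[:2] for z in zs])
E
python3 - <<'E'
from h import *
st();w=get("wrist","w6"); nut(w,(.636,-.206)); dark(w)
E
```

```text
t 10.9 tcp [ 0.6363 -0.2066  0.4006] tip [ 0.6363 -0.2066  0.2456] x [ 0.527 -0.85  -0.   ] yaw -58.19 tilt [-0.0003  0.0002] q [-28.1  34.5  53.2   0.   92.4  30.1] F [-0.4  0.1  0.2] T [ 0.05 -0.01 -0.  ] w 0.0455
bright 165 67 [330.7 225. ] asp [ 4.9 15. ] ang 4.2 -175.8 c [ 0.6429 -0.2062]
bright 180 54 [330.7 225. ] asp [ 4.1 14.5] ang 4.36 -175.64 c [ 0.643  -0.2062]
dk [314.1 253.3] 34 [ 3.2 16. ] longdir 10.17 [ 0.601  -0.2165]
dk [305.8 249.3] 36 [ 3.2 16.7] longdir 10.51 [ 0.6004 -0.2085]
dk [323.6 236.5] 71 [ 9. 10.] longdir -57.78 [ 0.6184 -0.2155]
dk [364.2 229. ] 60 [19.9  4.1] longdir -79.34 [ 0.6424 -0.2414]
dk [ 71.6 141.2] 102 [ 6.  21.1] longdir -1.61 [ 0.5805 -0.0039]
dk [ 61.6 136.2] 101 [ 6.1 20.1] longdir -2.03 [0.58   0.0042]
dk [126.  125.7] 97 [24.9  4.8] longdir -91.92 [ 0.6143 -0.0359]
dk [30.7 94.1] 121 [13.  12.3] longdir -80.54 [0.5976 0.0349]
dk [579.4  65.7] 26 [ 4.5 12.6] longdir -38.05 [ 0.8332 -0.3071]
dk [636.1  62. ] 32 [ 9. 12.] longdir -58.27 [ 0.8573 -0.3413]
```

View pics/w6.png

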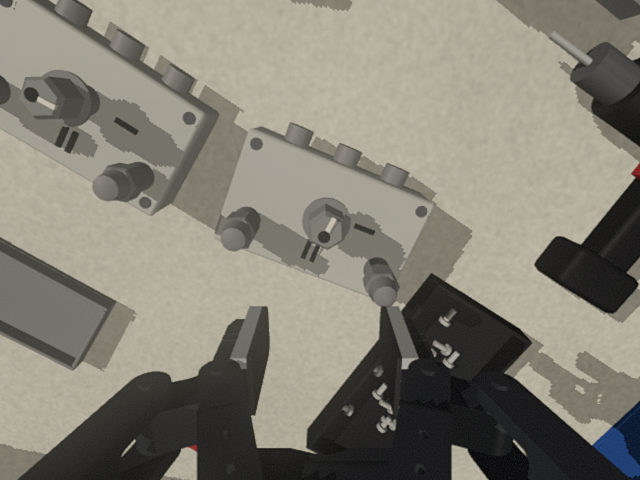

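Emit:
{"name": "step_arm", "arguments": {
  "increments": [
    {"x":-0.06,"y":0,"z":3,"wx":0,"wy":0,"wz":-0.0436,"gripper":4.5},
    {"x":0,"y":0,"z":4,"wx":0,"wy":0,"wz":0,"gripper":4.5},
    {"x":0,"y":0,"z":3,"wx":0,"wy":0,"wz":0,"gripper":4.5},
    {"x":0,"y":0,"z":2,"wx":0,"wy":0,"wz":0,"gripper":4.5},
    {"x":0,"y":0,"z":1,"wx":0,"wy":0,"wz":0,"gripper":4.5},
    {"x":0,"y":0,"z":1,"wx":0,"wy":0,"wz":0,"gripper":4.5},
    {"x":0,"y":0,"z":1,"wx":0,"wy":0,"wz":0,"gripper":4.5},
    {"x":0,"y":0,"z":0,"wx":0,"wy":0,"wz":0,"gripper":4.5},
    {"x":0,"y":0,"z":0,"wx":0,"wy":0,"wz":0,"gripper":2},
    {"x":0,"y":0,"z":0,"wx":0,"wy":0,"wz":0,"gripper":2},
    {"x":0,"y":0,"z":0,"wx":0,"wy":0,"wz":0,"gripper":2},
    {"x":0,"y":0,"z":0,"wx":0,"wy":0,"wz":0,"gripper":2},
    {"x":0,"y":0,"z":0,"wx":0,"wy":0,"wz":0,"gripper":2},
    {"x":0,"y":0,"z":0,"wx":0,"wy":0,"wz":0,"gripper":2}
  ],
  "newtons": 40
}}

```text
time_s: 12.35
position: [0.6365, -0.207, 0.2519]
tool_rot: [[0.565, -0.825, 0.004], [-0.825, -0.565, -0.003], [0.005, -0.002, -1.0]]
ft_force: [5.3, -5.6, -0.9]
grip_width: 0.0248
```

```bash
python3 - <<'E'
from h import *
st()
E
```

```text
t 12.35 tcp [ 0.6365 -0.207   0.2519] tip [ 0.6371 -0.2075  0.0969] x [ 0.565 -0.825  0.005] yaw -55.57 tilt [ 0.004  -0.0031] q [-28.1  41.   65.7  -0.1  73.   27.5] F [ 5.3 -5.6 -0.9] T [-0.56 -0.46  0.16] w 0.0248
```

Emit:
{"name": "step_arm", "arguments": {
  "increments": [
    {"x":0.1,"y":0,"z":0,"wx":0,"wy":0,"wz":0,"gripper":2},
    {"x":0,"y":0,"z":0,"wx":0,"wy":0,"wz":0.0867,"gripper":2},
    {"x":0,"y":0,"z":0,"wx":0,"wy":0,"wz":0.0867,"gripper":2},
    {"x":0,"y":0,"z":0,"wx":0,"wy":0,"wz":0.0867,"gripper":2},
    {"x":0,"y":0,"z":0,"wx":0,"wy":0,"wz":0.0867,"gripper":2},
    {"x":0,"y":0,"z":0,"wx":0,"wy":0,"wz":0.0867,"gripper":2},
    {"x":0,"y":0,"z":0,"wx":0,"wy":0,"wz":0.0867,"gripper":2},
    {"x":0,"y":0,"z":0,"wx":0,"wy":0,"wz":0.0867,"gripper":2},
    {"x":0,"y":0,"z":0,"wx":0,"wy":0,"wz":0.0867,"gripper":2},
    {"x":0,"y":0,"z":0,"wx":0,"wy":0,"wz":0.0867,"gripper":2},
    {"x":0,"y":0,"z":0,"wx":0,"wy":0,"wz":0.0867,"gripper":2},
    {"x":0,"y":0,"z":0,"wx":0,"wy":0,"wz":0.0867,"gripper":2},
    {"x":0,"y":0,"z":0,"wx":0,"wy":0,"wz":0.0867,"gripper":2},
    {"x":0,"y":0,"z":0,"wx":0,"wy":0,"wz":0.0867,"gripper":2},
    {"x":0,"y":0,"z":0,"wx":0,"wy":0,"wz":0.0867,"gripper":2},
    {"x":0,"y":0,"z":0,"wx":0,"wy":0,"wz":0.0867,"gripper":2},
    {"x":0,"y":0,"z":0,"wx":0,"wy":0,"wz":0.0867,"gripper":2},
    {"x":0,"y":0,"z":0,"wx":0,"wy":0,"wz":0.0867,"gripper":2},
    {"x":0,"y":0,"z":0,"wx":0,"wy":0,"wz":0,"gripper":2}
  ]
}}

```text
time_s: 14.25
position: [0.6369, -0.2071, 0.2519]
tool_rot: [[-0.766, -0.642, 0.003], [-0.642, 0.766, -0.001], [-0.001, -0.003, -1.0]]
ft_force: [2.6, -0.7, 1.7]
grip_width: 0.0252
```

```bash
python3 - <<'E'
from h import *
st()
E
```

```text
t 14.25 tcp [ 0.6369 -0.2071  0.2519] tip [ 0.6374 -0.2073  0.0969] x [-0.766 -0.642 -0.001] yaw -140.04 tilt [ 0.0029 -0.0014] q [-28.1  41.   65.6   0.   73.1 111.9] F [ 2.6 -0.7  1.7] T [-0.17 -0.51 -0.2 ] w 0.0252
```

Emit:
{"name": "step_arm", "arguments": {
  "increments": [
    {"x":0,"y":0,"z":0,"wx":0,"wy":0,"wz":0,"gripper":4.5},
    {"x":0,"y":0,"z":0,"wx":0,"wy":0,"wz":0,"gripper":4.5},
    {"x":0,"y":0,"z":-1,"wx":0,"wy":0,"wz":0,"gripper":4.5},
    {"x":0,"y":0,"z":-2,"wx":0,"wy":0,"wz":0,"gripper":4.5},
    {"x":0,"y":0,"z":-4,"wx":0,"wy":0,"wz":0,"gripper":4.5},
    {"x":0,"y":0,"z":-4,"wx":0,"wy":0,"wz":0,"gripper":4.5},
    {"x":0,"y":0,"z":-4,"wx":0,"wy":0,"wz":0,"gripper":4.5},
    {"x":0,"y":0,"z":0,"wx":0,"wy":0,"wz":-0.145,"gripper":4.5},
    {"x":0,"y":0,"z":0,"wx":0,"wy":0,"wz":-0.145,"gripper":4.5},
    {"x":0,"y":0,"z":0,"wx":0,"wy":0,"wz":-0.145,"gripper":4.5},
    {"x":0,"y":0,"z":0,"wx":0,"wy":0,"wz":-0.145,"gripper":4.5},
    {"x":0,"y":0,"z":0,"wx":0,"wy":0,"wz":-0.145,"gripper":4.5},
    {"x":0,"y":0,"z":0,"wx":0,"wy":0,"wz":-0.145,"gripper":4.5},
    {"x":0,"y":0,"z":0,"wx":0,"wy":0,"wz":-0.145,"gripper":4.5},
    {"x":0,"y":0,"z":0,"wx":0,"wy":0,"wz":0,"gripper":4.5},
    {"x":0,"y":0,"z":0,"wx":0,"wy":0,"wz":0,"gripper":4.5}
  ]
}}

```text
time_s: 15.85
position: [0.6364, -0.2068, 0.4012]
tool_rot: [[0.139, -0.99, 0.0], [-0.99, -0.139, -0.0], [0.0, -0.0, -1.0]]
ft_force: [0.3, 0.8, 0.0]
grip_width: 0.0446
```

```bash
python3 - <<'E'
from h import *
st();w=get("wrist","w7"); nut(w,(.637,-.207)); dark(w); print("L");nut(w,(.6152,-.002))
E
```

```text
t 15.85 tcp [ 0.6364 -0.2068  0.4012] tip [ 0.6365 -0.2068  0.2462] x [ 0.139 -0.99   0.   ] yaw -82.04 tilt [ 0.0002 -0.0001] q [-28.1  34.5  53.1  -0.   92.5  53.9] F [0.3 0.8 0. ] T [-0.04 -0.03  0.04] w 0.0446
bright 165 65 [334.5 231.9] asp [ 4.6 15.6] ang -80.11 99.89 c [ 0.6372 -0.2129]
bright 180 54 [334.6 231.9] asp [ 4. 15.] ang -79.84 100.16 c [ 0.6372 -0.213 ]
dk [321.6 254.6] 18 [14.2  2.5] longdir -167.42 [ 0.599  -0.2086]
dk [ 84.1 243.6] 68 [18.  4.] longdir 176.59 [ 0.5806 -0.0037]
dk [ 74.9 242.1] 62 [18.  5.] longdir 176.25 [0.5809 0.0041]
dk [ 30.3 220.1] 18 [ 9. 10.] longdir -82.54 [0.5957 0.0402]
dk [366.7 211.9] 52 [ 3.7 19.2] longdir -77.86 [ 0.6424 -0.2409]
dk [120.4 211.2] 66 [21.7  4. ] longdir -91.29 [ 0.6142 -0.0357]
dk [617.2   3.2] 315 [12. 69.] longdir -82.1 [ 0.8184 -0.3916]
L
bright 165 67 [ 43.5 223. ] asp [16.6  4.7] ang -86.55 93.45 c [ 0.6151 -0.0075]
bright 180 55 [ 43.5 223. ] asp [16.2  4.1] ang -86.93 93.07 c [ 0.6151 -0.0075]
```

Emit:
{"name": "step_arm", "arguments": {
  "increments": [
    {"x":-3.44,"y":-0.14,"z":0,"wx":0,"wy":0,"wz":0,"gripper":4.5},
    {"x":-3.44,"y":-0.14,"z":0,"wx":0,"wy":0,"wz":0,"gripper":4.5},
    {"x":-3.44,"y":-0.14,"z":0,"wx":0,"wy":0,"wz":0,"gripper":4.5},
    {"x":-3.44,"y":-0.14,"z":0,"wx":0,"wy":0,"wz":0,"gripper":4.5},
    {"x":-3.44,"y":-0.14,"z":0,"wx":0,"wy":0,"wz":0,"gripper":4.5},
    {"x":-3.44,"y":-0.14,"z":0,"wx":0,"wy":0,"wz":0,"gripper":4.5},
    {"x":0,"y":0,"z":2,"wx":0,"wy":0,"wz":0.1,"gripper":4.5},
    {"x":0,"y":0,"z":4,"wx":0,"wy":0,"wz":0,"gripper":4.5},
    {"x":0,"y":0,"z":4,"wx":0,"wy":0,"wz":0,"gripper":4.5},
    {"x":0,"y":0,"z":2,"wx":0,"wy":0,"wz":0,"gripper":4.5},
    {"x":0,"y":0,"z":1,"wx":0,"wy":0,"wz":0,"gripper":4.5},
    {"x":0,"y":0,"z":1,"wx":0,"wy":0,"wz":0,"gripper":4.5},
    {"x":0,"y":0,"z":1,"wx":0,"wy":0,"wz":0,"gripper":4.5},
    {"x":0,"y":0,"z":0,"wx":0,"wy":0,"wz":0,"gripper":2},
    {"x":0,"y":0,"z":0,"wx":0,"wy":0,"wz":0,"gripper":2},
    {"x":0,"y":0,"z":0,"wx":0,"wy":0,"wz":0,"gripper":2},
    {"x":0,"y":0,"z":0,"wx":0,"wy":0,"wz":0,"gripper":2},
    {"x":0,"y":0,"z":0,"wx":0,"wy":0,"wz":0,"gripper":2},
    {"x":0,"y":0,"z":0,"wx":0,"wy":0,"wz":0,"gripper":2}
  ]
}}

```text
time_s: 17.8
position: [0.6156, -0.0024, 0.251]
tool_rot: [[0.042, -0.999, -0.0], [-0.999, -0.042, -0.002], [0.002, 0.0, -1.0]]
ft_force: [-0.6, -6.7, -4.5]
grip_width: 0.0255
```

```bash
python3 - <<'E'
from h import *
st()
E
```

```text
t 17.8 tcp [ 0.6156 -0.0024  0.251 ] tip [ 0.6156 -0.0026  0.096 ] x [ 0.042 -0.999  0.002] yaw -87.61 tilt [-0.     -0.0019] q [-11.2  36.3  75.8  -0.1  67.8  76.4] F [-0.6 -6.7 -4.5] T [-0.71  0.05  0.07] w 0.0255
```

Emit:
{"name": "step_arm", "arguments": {
  "increments": [
    {"x":0.1,"y":0,"z":0,"wx":0,"wy":0,"wz":0.02,"gripper":2},
    {"x":0,"y":0,"z":0,"wx":0,"wy":0,"wz":0.025,"gripper":2},
    {"x":0,"y":0,"z":0,"wx":0,"wy":0,"wz":0.02,"gripper":2},
    {"x":0,"y":0,"z":0,"wx":0,"wy":0,"wz":0,"gripper":2},
    {"x":0,"y":0,"z":0,"wx":0,"wy":0,"wz":0,"gripper":2}
  ]
}}

```text
time_s: 18.3
position: [0.6156, -0.0026, 0.2509]
tool_rot: [[-0.023, -1.0, 0.0], [-1.0, 0.023, -0.001], [0.001, -0.0, -1.0]]
ft_force: [-0.9, -4.8, -2.7]
grip_width: 0.0251
```

```bash
python3 - <<'E'
from h import *
st()
E
```

```text
t 18.3 tcp [ 0.6156 -0.0026  0.2509] tip [ 0.6156 -0.0026  0.0959] x [-0.023 -1.     0.001] yaw -91.3 tilt [ 0.     -0.0005] q [-11.2  36.3  75.8  -0.   67.8  80.1] F [-0.9 -4.8 -2.7] T [-0.49  0.28  0.21] w 0.0251
```

Emit:
{"name": "step_arm", "arguments": {
  "increments": [
    {"x":0,"y":0,"z":0,"wx":0,"wy":0,"wz":0,"gripper":4.5},
    {"x":0,"y":0,"z":0,"wx":0,"wy":0,"wz":0,"gripper":4.5},
    {"x":0,"y":0,"z":-1,"wx":0,"wy":0,"wz":0,"gripper":4.5},
    {"x":0,"y":0,"z":-2,"wx":0,"wy":0,"wz":0,"gripper":4.5},
    {"x":0,"y":0,"z":-4,"wx":0,"wy":0,"wz":0,"gripper":4.5},
    {"x":0,"y":0,"z":-4,"wx":0,"wy":0,"wz":0,"gripper":4.5},
    {"x":0,"y":0,"z":-4,"wx":0,"wy":0,"wz":0,"gripper":4.5},
    {"x":0,"y":0,"z":0,"wx":0,"wy":0,"wz":0,"gripper":4.5},
    {"x":0,"y":0,"z":0,"wx":0,"wy":0,"wz":0,"gripper":4.5}
  ]
}}

```text
time_s: 19.2
position: [0.6153, -0.0021, 0.4021]
tool_rot: [[-0.022, -1.0, 0.003], [-1.0, 0.022, -0.0], [0.0, -0.003, -1.0]]
ft_force: [-0.5, 1.0, -0.6]
grip_width: 0.0452
```

```bash
python3 - <<'E'
from h import *
st();w=get("wrist","w8"); nut(w,(.6152,-.002)); dark(w)
t=get("top"); print("ring?")
# spanner grip (dark on mat) seen in top
im=t["color"][175:275,135:195]; g=cv2.cvtColor(im,cv2.COLOR_BGR2GRAY)
m=cv2.inRange(g,0,35); n,l,s,c=cv2.connectedComponentsWithStats(m)
for i in range(1,n):
    if s[i,4]>20: print(s[i].tolist(),ray(t,c[i]+[135,175],.02))
E
```

```text
t 19.2 tcp [ 0.6153 -0.0021  0.4021] tip [ 0.6157 -0.0021  0.2471] x [-0.022 -1.     0.   ] yaw -91.28 tilt [ 0.0026 -0.0002] q [-11.2  28.6  63.5   0.   87.8  80.1] F [-0.5  1.  -0.6] T [ 0.08  0.02 -0.02] w 0.0452
dark 85 [319.7 231.7] asp [10.3 10.5] [0.6153 0.0022]
bright 165 49 [334.  232.5] asp [ 3.5 14.8] ang -91.61 88.39 c [ 0.6148 -0.0081]
dk [408.9 256.2] 14 [6. 6.] longdir -91.1 [ 0.5752 -0.0745]
dk [329.  254.4] 28 [15.  2.] longdir 179.18 [ 0.5785 -0.0045]
dk [319.8 253.9] 31 [14.  3.] longdir 178.25 [0.579  0.0035]
dk [402.8 241.8] 28 [28.6  4. ] longdir -128.32 [ 0.5886 -0.0686]
dk [531. 238.] 52 [10.  13.6] longdir -77.2 [ 0.5897 -0.1791]
dk [319.1 231.3] 82 [10. 10.] longdir -91.33 [0.5998 0.0036]
dk [568.3 224.4] 90 [19.  6.] longdir -169.93 [ 0.6012 -0.2092]
dk [577.7 223.4] 90 [20.  5.] longdir -169.5 [ 0.6019 -0.2169]
dk [366.1 214. ] 80 [ 4. 20.] longdir -91.36 [ 0.6142 -0.0365]
dk [636.3 212.8] 34 [8. 7.] longdir -167.12 [ 0.6102 -0.2647]
dk [636.8 200.5] 32 [9. 6.] longdir -166.84 [ 0.6208 -0.2627]
dk [611.5 197.4] 100 [11. 11.] longdir -91.25 [ 0.6239 -0.241 ]
dk [623.2 174. ] 50 [ 5.3 13.1] longdir -79.24 [ 0.6432 -0.2464]
dk [463.1 227.4] 318 [86.4 11.6] longdir -169.37 [ 0.6005 -0.1196]
ring?
[23, 21, 7, 8, 34] [0.6096 0.4007 0.02  ]
[18, 20, 22, 60, 565] [0.5037 0.3869 0.02  ]
```

Emit:
{"name": "step_arm", "arguments": {
  "increments": [
    {"x":-4,"y":1.24,"z":0,"wx":0,"wy":0,"wz":0,"gripper":4.5},
    {"x":-4,"y":1.24,"z":0,"wx":0,"wy":0,"wz":0,"gripper":4.5},
    {"x":-4,"y":1.24,"z":0,"wx":0,"wy":0,"wz":0,"gripper":4.5},
    {"x":-4,"y":1.24,"z":0,"wx":0,"wy":0,"wz":0,"gripper":4.5},
    {"x":-4,"y":1.24,"z":0,"wx":0,"wy":0,"wz":0,"gripper":4.5},
    {"x":-4,"y":1.24,"z":0,"wx":0,"wy":0,"wz":0,"gripper":4.5},
    {"x":-4,"y":1.24,"z":0,"wx":0,"wy":0,"wz":0,"gripper":4.5},
    {"x":-4,"y":1.24,"z":0,"wx":0,"wy":0,"wz":0,"gripper":4.5},
    {"x":-4,"y":1.24,"z":0,"wx":0,"wy":0,"wz":0,"gripper":4.5},
    {"x":-4,"y":1.24,"z":0,"wx":0,"wy":0,"wz":0,"gripper":4.5},
    {"x":0,"y":0,"z":0,"wx":0,"wy":0,"wz":0,"gripper":4.5},
    {"x":0,"y":0,"z":0,"wx":0,"wy":0,"wz":0,"gripper":4.5}
  ]
}}

```text
time_s: 20.5
position: [0.5003, 0.401, 0.3993]
tool_rot: [[-0.021, -1.0, -0.002], [-1.0, 0.021, -0.001], [0.001, 0.002, -1.0]]
ft_force: [-0.5, -0.4, 0.7]
grip_width: 0.0453
```

```bash
python3 - <<'E'
from h import *
st();w=get("wrist","w9")
g=cv2.cvtColor(w["color"],cv2.COLOR_BGR2GRAY)
m=cv2.inRange(g,0,45);cs=cv2.findContours(m,cv2.RETR_CCOMP,cv2.CHAIN_APPROX_NONE)[0]
for c in cs:
    if 200<cv2.contourArea(c)<8000: print("dark",cv2.minAreaRect(c))
m=cv2.inRange(g,110,255);cs=cv2.findContours(m[:, 200:450],cv2.RETR_CCOMP,cv2.CHAIN_APPROX_NONE,offset=(200,0))[0]
for c in cs:
    if 60<cv2.contourArea(c)<8000: print("bright",cv2.contourArea(c),cv2.minAreaRect(c))
E
```

```text
t 20.5 tcp [0.5003 0.401  0.3993] tip [0.5    0.4008 0.2443] x [-0.021 -1.     0.001] yaw -91.19 tilt [-0.0022 -0.0014] q [ 28.2  31.5  58.8  -0.   89.8 119.3] F [-0.5 -0.4  0.7] T [ 0.03  0.05 -0.02] w 0.0453
dark ((141.24998474121094, 445.7500305175781), (22.62741470336914, 44.547725677490234), 45.0)
dark ((318.0, 226.5), (55.0, 14.0), 90.0)
dark ((26.5, 77.5), (155.0, 53.0), 90.0)
bright 3466.5 ((327.040771484375, 112.57649230957031), (142.8984375, 56.405906677246094), 79.47221374511719)
bright 1080.0 ((319.3000183105469, 72.10001373291016), (41.59086227416992, 34.435447692871094), 63.43495178222656)
```

View pics/w9.png

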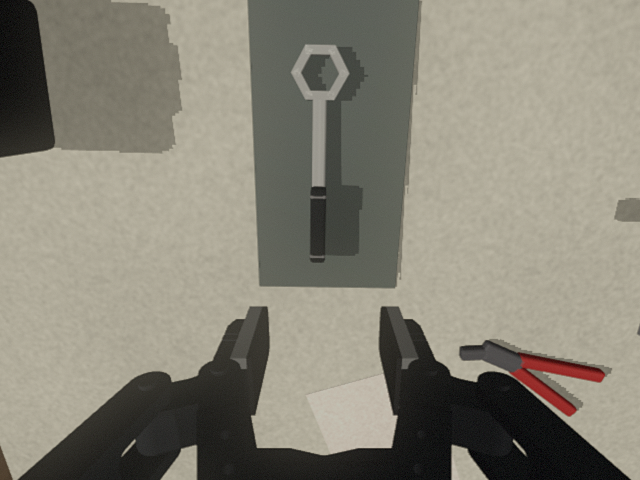

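```bash
python3 - <<'E'
from h import *
p,R=st();w=get("wrist")
c=ray(w,(320.3,71.5),.014);g1=ray(w,(318.2,186.5),.029);g2=ray(w,(317.7,262.5),.029);s=ray(w,(319,140),.014)
print(c,g1,g2,s,"dir",deg(g2-c),deg(g1-c),"len",np.linalg.norm((g1-c)[:2]),np.linalg.norm((g2-c)[:2]))
m=[ray(w,u,.003) for u in [(260,286),(397,286),(419,0),(249,0)]];print(m)
E
```

```text
t 20.55 tcp [0.5008 0.4001 0.3996] tip [0.5005 0.3999 0.2446] x [-0.022 -1.     0.001] yaw -91.28 tilt [-0.0017 -0.0012] q [ 28.1  31.4  58.9  -0.   89.8 119.3] F [-0.1  0.2  0.8] T [-0.03  0.    0.01] w 0.0452
[0.6125 0.4015 0.014 ] [0.519  0.4055 0.029 ] [0.4476 0.4079 0.029 ] [0.5572 0.404  0.014 ] dir 177.78 177.55 len 0.09358552238460821 0.16502414974784757
[array([0.4126, 0.4685, 0.003 ]), array([0.4094, 0.3279, 0.003 ]), array([0.6651, 0.3199, 0.003 ]), array([0.6681, 0.4582, 0.003 ])]
```

Emit:
{"name": "step_arm", "arguments": {
  "increments": [
    {"x":-0.45,"y":-0.45,"z":4,"wx":0,"wy":0,"wz":0.018,"gripper":4.5},
    {"x":0,"y":0,"z":5,"wx":0,"wy":0,"wz":0,"gripper":4.5},
    {"x":0,"y":0,"z":5,"wx":0,"wy":0,"wz":0,"gripper":4.5},
    {"x":0,"y":0,"z":4,"wx":0,"wy":0,"wz":0,"gripper":4.5},
    {"x":0,"y":0,"z":2,"wx":0,"wy":0,"wz":0,"gripper":4.5},
    {"x":0,"y":0,"z":1,"wx":0,"wy":0,"wz":0,"gripper":4.5},
    {"x":0,"y":0,"z":0.8,"wx":0,"wy":0,"wz":0,"gripper":4.5},
    {"x":0,"y":0,"z":0,"wx":0,"wy":0,"wz":0,"gripper":3},
    {"x":0,"y":0,"z":0,"wx":0,"wy":0,"wz":0,"gripper":1},
    {"x":0,"y":0,"z":0,"wx":0,"wy":0,"wz":0,"gripper":1},
    {"x":0,"y":0,"z":0,"wx":0,"wy":0,"wz":0,"gripper":1},
    {"x":0,"y":0,"z":0,"wx":0,"wy":0,"wz":0,"gripper":1},
    {"x":0,"y":0,"z":0,"wx":0,"wy":0,"wz":0,"gripper":1},
    {"x":0,"y":0,"z":0,"wx":0,"wy":0,"wz":0,"gripper":1}
  ],
  "newtons": 70
}}

```text
time_s: 22.0
position: [0.5055, 0.4048, 0.1842]
tool_rot: [[-0.04, -0.999, 0.002], [-0.999, 0.04, 0.001], [-0.001, -0.002, -1.0]]
ft_force: [-0.4, -2.0, 6.6]
grip_width: 0.0123
```

```bash
python3 - <<'E'
from h import *
st();w=get("wrist","w10")
print(proj(w,[[.6125,.4015,.014]]))
E
```

```text
t 22.0 tcp [0.5055 0.4048 0.1842] tip [0.5059 0.4049 0.0292] x [-0.04  -0.999 -0.001] yaw -92.32 tilt [0.0024 0.001 ] q [ 28.2  43.6  73.3  -0.   62.9 120.6] F [-0.4 -2.   6.6] T [-0.2   0.08  0.02] w 0.0123
[[325.49835896  29.34215423]]
```

View pics/w10.png

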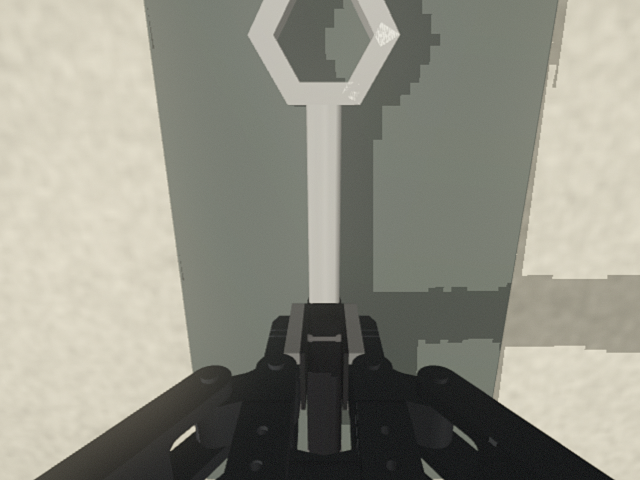

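```bash
cat >> h.py <<'E'
def toolpt(w,uv,zt,p,R):
    """point in tool frame on the plane tool-z = zt"""
    d=R.T@w["R"].T@np.linalg.inv(w["camera_matrix"])@np.array([uv[0],uv[1],1.]);c=R.T@(w["c"]-p)
    return (c+d*(zt-c[2])/d[2]).round(4)
E
python3 - <<'E'
from h import *
p,R=st();w=get("wrist")
zt=p[2]-.014
for uv in [(248,35),(399,33.5),(290,104),(361,104),(273,35),(376,34),(299,82),(351,82)]: print(uv,toolpt(w,uv,zt,p,R))
E
```

```text
t 22.05 tcp [0.5055 0.4048 0.1843] tip [0.5059 0.405  0.0293] x [-0.04  -0.999 -0.001] yaw -92.32 tilt [0.0025 0.0011] q [ 28.2  43.6  73.3  -0.   62.9 120.6] F [-0.9 -1.5  5.9] T [-0.22  0.04  0.02] w 0.0121
(248, 35) [-0.0255 -0.105   0.1703]
(399, 33.5) [ 0.0226 -0.1054  0.1703]
(290, 104) [-0.0127 -0.0843  0.1703]
(361, 104) [ 0.0112 -0.0843  0.1703]
(273, 35) [-0.0175 -0.105   0.1703]
(376, 34) [ 0.0153 -0.1053  0.1703]
(299, 82) [-0.0095 -0.0911  0.1703]
(351, 82) [ 0.0076 -0.0911  0.1703]
```

Emit:
{"name": "step_arm", "arguments": {
  "increments": [
    {"x":0,"y":0,"z":-0.5,"wx":0,"wy":0,"wz":0,"gripper":1},
    {"x":0,"y":0,"z":-1,"wx":0,"wy":0,"wz":0,"gripper":1},
    {"x":0,"y":0,"z":-2,"wx":0,"wy":0,"wz":0,"gripper":1},
    {"x":0,"y":0,"z":-3,"wx":0,"wy":0,"wz":0,"gripper":1},
    {"x":0,"y":0,"z":-3,"wx":0,"wy":0,"wz":0,"gripper":1},
    {"x":0,"y":0,"z":-3,"wx":0,"wy":0,"wz":0,"gripper":1},
    {"x":0,"y":0,"z":0,"wx":0,"wy":0,"wz":0,"gripper":1},
    {"x":0,"y":0,"z":0,"wx":0,"wy":0,"wz":0,"gripper":1}
  ],
  "newtons": 90
}}

```text
time_s: 22.9
position: [0.5049, 0.4046, 0.3081]
tool_rot: [[-0.04, -0.999, 0.0], [-0.999, 0.04, 0.0], [-0.0, -0.0, -1.0]]
ft_force: [-0.3, 0.2, -2.2]
grip_width: 0.0118
```

```bash
cat >> h.py <<'E'
def ringpx(w):
    """bright spanner pixels: lower edge corners and widest row of the ring"""
    g=cv2.cvtColor(w["color"],cv2.COLOR_BGR2GRAY)
    return g
E
python3 - <<'E'
from h import *
p,R=st();w=get("wrist","w11")
# compare w10 and w11: the held spanner should be at the same pixels
a=cv2.cvtColor(cv2.imread("pics/w10.png"),cv2.COLOR_BGR2GRAY);b=cv2.cvtColor(w["color"],cv2.COLOR_BGR2GRAY)
for n,g in(("10",a),("11",b)):
    for v in (20,34,60,95,150,250): 
        e=np.diff(g[v].astype(int)); i=[k for k in np.where(abs(e)>25)[0] if 235<k<410]; print(n,v,i)
    for u in (310,325,340): 
        e=np.diff(g[:310,u].astype(int)); print(n,"col",u,np.where(abs(e)>20)[0].tolist())
E
```

```text
t 22.9 tcp [0.5049 0.4046 0.3081] tip [0.505  0.4047 0.1531] x [-0.04  -0.999 -0.   ] yaw -92.31 tilt [0.0004 0.0003] q [ 28.2  35.8  66.1   0.   78.  120.6] F [-0.3  0.2 -2.2] T [-0.02  0.11 -0.05] w 0.0118
10 20 [np.int64(253), np.int64(279), np.int64(333), np.int64(392), np.int64(393)]
10 34 [np.int64(247), np.int64(272), np.int64(273), np.int64(373), np.int64(398), np.int64(399), np.int64(400)]
10 60 [np.int64(261), np.int64(286), np.int64(287), np.int64(359), np.int64(384), np.int64(385)]
10 95 [np.int64(281), np.int64(364), np.int64(365)]
10 150 [np.int64(306)]
10 250 [np.int64(307), np.int64(308), np.int64(338), np.int64(372)]
10 col 310 [81, 82, 302, 303]
10 col 325 [81, 82, 302, 303]
10 col 340 [8, 77, 81, 82, 104]
11 20 [np.int64(253), np.int64(279), np.int64(392), np.int64(393)]
11 34 [np.int64(247), np.int64(272), np.int64(273), np.int64(373), np.int64(398), np.int64(399)]
11 60 [np.int64(261), np.int64(286), np.int64(287), np.int64(359), np.int64(384)]
11 95 [np.int64(281), np.int64(364)]
11 150 [np.int64(306)]
11 250 [np.int64(242), np.int64(307), np.int64(308)]
11 col 310 [81, 82, 302, 303]
11 col 325 [81, 82, 301, 302]
11 col 340 [81, 104, 298]
```

Emit:
{"name": "step_arm", "arguments": {
  "increments": [
    {"x":4.56,"y":-0.37,"z":0,"wx":0,"wy":0,"wz":0,"gripper":1},
    {"x":4.56,"y":-0.37,"z":0,"wx":0,"wy":0,"wz":0,"gripper":1},
    {"x":4.56,"y":-0.37,"z":0,"wx":0,"wy":0,"wz":0,"gripper":1},
    {"x":4.56,"y":-0.37,"z":0,"wx":0,"wy":0,"wz":0,"gripper":1},
    {"x":4.56,"y":-0.37,"z":0,"wx":0,"wy":0,"wz":0,"gripper":1},
    {"x":4.56,"y":-0.37,"z":0,"wx":0,"wy":0,"wz":0,"gripper":1},
    {"x":4.56,"y":-0.37,"z":0,"wx":0,"wy":0,"wz":0,"gripper":1},
    {"x":4.56,"y":-0.37,"z":0,"wx":0,"wy":0,"wz":0,"gripper":1},
    {"x":4.56,"y":-0.37,"z":0,"wx":0,"wy":0,"wz":0,"gripper":1},
    {"x":4.56,"y":-0.37,"z":0,"wx":0,"wy":0,"wz":0,"gripper":1},
    {"x":0,"y":0,"z":0,"wx":0,"wy":0,"wz":-0.134,"gripper":1},
    {"x":0,"y":0,"z":0,"wx":0,"wy":0,"wz":-0.134,"gripper":1},
    {"x":0,"y":0,"z":0,"wx":0,"wy":0,"wz":-0.134,"gripper":1},
    {"x":0,"y":0,"z":0,"wx":0,"wy":0,"wz":-0.134,"gripper":1},
    {"x":0,"y":0,"z":0,"wx":0,"wy":0,"wz":0,"gripper":1},
    {"x":0,"y":0,"z":0,"wx":0,"wy":0,"wz":0,"gripper":1}
  ]
}}

```text
time_s: 24.55
position: [0.5236, -0.0524, 0.3069]
tool_rot: [[0.472, -0.881, -0.002], [-0.881, -0.472, 0.001], [-0.001, 0.001, -1.0]]
ft_force: [-0.2, -0.5, -1.4]
grip_width: 0.0115
```

```bash
python3 - <<'E'
from h import *
p,R=st();w=get("wrist","w12")
print(proj(w,[[.6157,-.0024,.102]]))
g=cv2.cvtColor(w["color"],cv2.COLOR_BGR2GRAY)
for v in (20,34,60,95,150,250): print(v,[k for k in np.where(abs(np.diff(g[v].astype(int)))>25)[0].tolist() if 235<k<410])
cv2.imwrite("pics/c12.png",cv2.resize(w["color"][0:130,220:430],None,fx=3.8,fy=3.8,interpolation=cv2.INTER_CUBIC))
E
```

```text
t 24.55 tcp [ 0.5236 -0.0524  0.3069] tip [ 0.5234 -0.0523  0.1519] x [ 0.472 -0.881 -0.001] yaw -61.81 tilt [-0.0017  0.0006] q [-18.6  24.9  87.   -0.   68.2  43.2] F [-0.2 -0.5 -1.4] T [-0.04  0.04  0.02] w 0.0115
[[327.0991338   52.56660146]]
20 [279, 285, 359, 360, 366]
34 [272, 278, 279, 312, 359, 366, 367, 372, 373]
60 [240, 244, 247, 286, 331, 332, 340, 358, 359]
95 [281, 364, 365, 381]
150 [340]
250 [339]
```

View pics/c12.png

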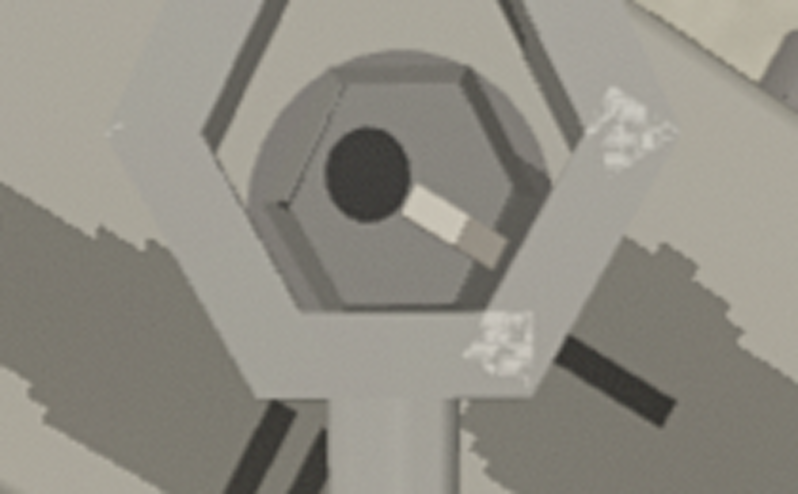

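```bash
python3 - <<'E'
from h import *
p,R=st();w=get("wrist")
for uv in [(325.8,50.8)]: print(toolpt(w,uv,p[2]-.102,p,R))
for y in ((0+108)/3.8,): pass
for uv in [(220+108/3.8,133/3.8),(220+678/3.8,133/3.8),(220+255/3.8,398/3.8),(220+533/3.8,398/3.8)]: print(toolpt(w,uv,.1703,p,R))
# two vertices of chamfer bottom corners etc.
for x,y in [(288,205),(515,190),(345,82),(465,82),(342,303),(455,303)]: print("nutv",toolpt(w,(220+x/3.8,y/3.8),p[2]-.102,p,R))
E
```

```text
t 24.6 tcp [ 0.5237 -0.0524  0.3071] tip [ 0.5235 -0.0523  0.1521] x [ 0.473 -0.881 -0.001] yaw -61.79 tilt [-0.0013  0.0004] q [-18.6  24.9  87.   -0.   68.2  43.2] F [-0.3 -0.1 -2.4] T [-0.02 -0.01 -0.  ] w 0.0116
[-0.0008 -0.1057  0.2051]
[-0.0257 -0.1058  0.1703]
[ 0.0222 -0.1058  0.1703]
[-0.014  -0.0849  0.1703]
[ 0.0106 -0.0849  0.1703]
nutv [-0.013  -0.1046  0.2051]
nutv [ 0.0111 -0.106   0.2051]
nutv [-0.0068 -0.1161  0.2051]
nutv [ 0.0057 -0.1161  0.2051]
nutv [-0.0073 -0.0949  0.2051]
nutv [ 0.0049 -0.0949  0.2051]
```

Emit:
{"name": "step_arm", "arguments": {
  "increments": [
    {"x":0.08,"y":0,"z":1,"wx":0,"wy":0,"wz":0,"gripper":1},
    {"x":0,"y":0,"z":1,"wx":0,"wy":0,"wz":0,"gripper":1},
    {"x":0,"y":0,"z":0.4,"wx":0,"wy":0,"wz":0,"gripper":1},
    {"x":0,"y":0,"z":0.3,"wx":0,"wy":0,"wz":0,"gripper":1},
    {"x":0,"y":0,"z":0.3,"wx":0,"wy":0,"wz":0,"gripper":1},
    {"x":0,"y":0,"z":0.3,"wx":0,"wy":0,"wz":0,"gripper":1},
    {"x":0,"y":0,"z":0.3,"wx":0,"wy":0,"wz":0,"gripper":1},
    {"x":0,"y":0,"z":0,"wx":0,"wy":0,"wz":0,"gripper":1}
  ]
}}

```text
time_s: 25.45
position: [0.5241, -0.0531, 0.2714]
tool_rot: [[0.475, -0.88, -0.001], [-0.88, -0.475, 0.0], [-0.0, 0.0, -1.0]]
ft_force: [0.2, -0.5, -2.0]
grip_width: 0.0118
```

```bash
python3 - <<'E'
from h import *
st()
E
```

```text
t 25.45 tcp [ 0.5241 -0.0531  0.2714] tip [ 0.524  -0.0531  0.1164] x [ 0.475 -0.88  -0.   ] yaw -61.61 tilt [-0.0005  0.0002] q [-18.7  27.5  89.5  -0.   63.   42.9] F [ 0.2 -0.5 -2. ] T [-0.03  0.08 -0.01] w 0.0118
```

Emit:
{"name": "step_arm", "arguments": {
  "increments": [
    {"x":0,"y":0,"z":0.4,"wx":0,"wy":0,"wz":0,"gripper":1},
    {"x":0,"y":0,"z":0.4,"wx":0,"wy":0,"wz":0,"gripper":1},
    {"x":0,"y":0,"z":0.3,"wx":0,"wy":0,"wz":0,"gripper":1},
    {"x":0,"y":0,"z":0,"wx":0,"wy":0,"wz":0,"gripper":1},
    {"x":0,"y":0,"z":0,"wx":0,"wy":0,"wz":0,"gripper":1}
  ]
}}

```text
time_s: 25.95
position: [0.5242, -0.0531, 0.2607]
tool_rot: [[0.475, -0.88, -0.0], [-0.88, -0.475, 0.0], [-0.0, 0.0, -1.0]]
ft_force: [0.1, 0.0, -1.8]
grip_width: 0.0119
```

```bash
python3 - <<'E'
from h import *
st()
# arc per row: rotation +a about ring centre at tool (0,-r): shift in tool frame
r=.1055
for d in (3.5,4,4.5):
    a=np.radians(d); print(d,a,"x",-r*np.sin(a)*100*-1,"y",(r*np.cos(a)-r)*100)
E
```

```text
t 25.95 tcp [ 0.5242 -0.0531  0.2607] tip [ 0.5242 -0.0531  0.1057] x [ 0.475 -0.88  -0.   ] yaw -61.61 tilt [-0.  0.] q [-18.7  28.3  90.3   0.   61.4  42.9] F [ 0.1  0.  -1.8] T [-0.01  0.04  0.07] w 0.0119
3.5 0.061086523819801536 x 0.64406209209274 y -0.019677876649304427
4 0.06981317007977318 x 0.735930798000522 y -0.025699269758855392
4.5 0.07853981633974483 x 0.8277434599287641 y -0.03252212911550034
```

Emit:
{"name": "step_arm", "arguments": {
  "increments": [
    {"x":-0.59,"y":-0.0165,"z":0,"wx":0,"wy":0,"wz":0.0559,"gripper":1},
    {"x":-0.59,"y":-0.0165,"z":0,"wx":0,"wy":0,"wz":0.0559,"gripper":1},
    {"x":-0.59,"y":-0.0165,"z":0,"wx":0,"wy":0,"wz":0.0559,"gripper":1},
    {"x":-0.59,"y":-0.0165,"z":0,"wx":0,"wy":0,"wz":0.0559,"gripper":1},
    {"x":-0.59,"y":-0.0165,"z":0,"wx":0,"wy":0,"wz":0.0559,"gripper":1},
    {"x":-0.59,"y":-0.0165,"z":0,"wx":0,"wy":0,"wz":0.0559,"gripper":1},
    {"x":-0.59,"y":-0.0165,"z":0,"wx":0,"wy":0,"wz":0.0559,"gripper":1},
    {"x":-0.59,"y":-0.0165,"z":0,"wx":0,"wy":0,"wz":0.0559,"gripper":1},
    {"x":0,"y":0,"z":0,"wx":0,"wy":0,"wz":0,"gripper":1}
  ]
}}

```text
time_s: 26.85
position: [0.5111, -0.0078, 0.2607]
tool_rot: [[0.049, -0.999, -0.002], [-0.999, -0.049, -0.001], [0.001, 0.002, -1.0]]
ft_force: [-4.7, -4.1, -1.0]
grip_width: 0.0122
```

```bash
python3 - <<'E'
from h import *
p,R=st(); print("ring",(p-R[:,1]*.1055).round(4))
w=get("wrist","w13"); g=cv2.cvtColor(w["color"],cv2.COLOR_BGR2GRAY)
for v in (20,34,60,95,150,250): print(v,[k for k in np.where(abs(np.diff(g[v].astype(int)))>25)[0].tolist() if 235<k<410])
nut(w,(p-R[:,1]*.1055)[:2])
E
```

```text
t 26.85 tcp [ 0.5111 -0.0078  0.2607] tip [ 0.5108 -0.0079  0.1057] x [ 0.049 -0.999  0.001] yaw -87.22 tilt [-0.0018 -0.0006] q [-14.2  27.1  92.7  -0.1  60.3  73.1] F [-4.7 -4.1 -1. ] T [-0.54  0.82 -0.1 ] w 0.0122
ring [ 0.6165 -0.0027  0.2605]
20 [279, 295, 325, 326, 364]
34 [273, 289, 298, 299, 322, 365, 366]
60 [287, 352, 385, 386]
95 []
150 [303, 306, 307, 359, 404]
250 [339]Traceback (most recent call last):
  File "<stdin>", line 5, in <module>
  File "h.py", line 20, in nut
    b=cv2.resize(im,None,fx=k,fy=k,interpolation=cv2.INTER_CUBIC); g=cv2.cvtColor(b,cv2.COLOR_BGR2GRAY)
cv2.error: OpenCV(4.12.0) /io/opencv/modules/imgproc/src/resize.cpp:4208: error: (-215:Assertion failed) !ssize.empty() in function 'resize'
```

Emit:
{"name": "step_arm", "arguments": {
  "increments": [
    {"x":-0.59,"y":-0.0165,"z":0,"wx":0,"wy":0,"wz":0.0559,"gripper":1},
    {"x":-0.59,"y":-0.0165,"z":0,"wx":0,"wy":0,"wz":0.0559,"gripper":1},
    {"x":-0.59,"y":-0.0165,"z":0,"wx":0,"wy":0,"wz":0.0559,"gripper":1},
    {"x":-0.59,"y":-0.0165,"z":0,"wx":0,"wy":0,"wz":0.0559,"gripper":1},
    {"x":-0.59,"y":-0.0165,"z":0,"wx":0,"wy":0,"wz":0.0559,"gripper":1},
    {"x":-0.59,"y":-0.0165,"z":0,"wx":0,"wy":0,"wz":0.0559,"gripper":1},
    {"x":-0.59,"y":-0.0165,"z":0,"wx":0,"wy":0,"wz":0.0559,"gripper":1},
    {"x":-0.59,"y":-0.0165,"z":0,"wx":0,"wy":0,"wz":0.0559,"gripper":1},
    {"x":-0.59,"y":-0.0165,"z":0,"wx":0,"wy":0,"wz":0.0559,"gripper":1},
    {"x":-0.59,"y":-0.0165,"z":0,"wx":0,"wy":0,"wz":0.0559,"gripper":1},
    {"x":-0.59,"y":-0.0165,"z":0,"wx":0,"wy":0,"wz":0.0559,"gripper":1},
    {"x":-0.59,"y":-0.0165,"z":0,"wx":0,"wy":0,"wz":0.0559,"gripper":1},
    {"x":0,"y":0,"z":0,"wx":0,"wy":0,"wz":0,"gripper":1}
  ]
}}

```text
time_s: 28.2
position: [0.5309, 0.0589, 0.2605]
tool_rot: [[-0.582, -0.813, -0.002], [-0.813, 0.582, 0.0], [0.001, 0.002, -1.0]]
ft_force: [-5.9, -0.2, -0.7]
grip_width: 0.0123
```

```bash
sed -i 's/u,v=proj(w,\[\*approx,.102\])\[0\].astype(int);/u,v=proj(w,[*approx,.102])[0].astype(int); u=min(max(u,rad),639-rad); v=min(max(v,rad),479-rad);/' h.py; python3 - <<'E'
from h import *
p,R=st(); print("ring",(p-R[:,1]*.1055).round(4))
w=get("wrist","w14"); nut(w,(p-R[:,1]*.1055)[:2])
E
```

```text
t 28.2 tcp [0.5309 0.0589 0.2605] tip [0.5305 0.0589 0.1055] x [-0.582 -0.813  0.001] yaw -125.6 tilt [-0.0023  0.0002] q [ -6.4  28.9  89.1  -0.   62.1 119.2] F [-5.9 -0.2 -0.7] T [-0.13  0.89 -0.14] w 0.0123
ring [ 0.6167 -0.0025  0.2603]
dark 110 [320.3  16.1] asp [31.5 12.1] [ 0.6188 -0.0022]
```

Emit:
{"name": "step_arm", "arguments": {
  "increments": [
    {"x":0.59,"y":-0.0165,"z":0,"wx":0,"wy":0,"wz":-0.0559,"gripper":1},
    {"x":0.59,"y":-0.0165,"z":0,"wx":0,"wy":0,"wz":-0.0559,"gripper":1},
    {"x":0.4,"y":-0.008,"z":0,"wx":0,"wy":0,"wz":-0.038,"gripper":1},
    {"x":0,"y":0,"z":-0.5,"wx":0,"wy":0,"wz":0,"gripper":1},
    {"x":0,"y":0,"z":-1,"wx":0,"wy":0,"wz":0,"gripper":1},
    {"x":0,"y":0,"z":-1.5,"wx":0,"wy":0,"wz":0,"gripper":1},
    {"x":0,"y":0,"z":-1.6,"wx":0,"wy":0,"wz":0,"gripper":1},
    {"x":0,"y":0,"z":0,"wx":0,"wy":0,"wz":0,"gripper":1},
    {"x":0,"y":0,"z":0,"wx":0,"wy":0,"wz":0,"gripper":1}
  ]
}}

```text
time_s: 29.15
position: [0.5231, 0.0452, 0.3071]
tool_rot: [[-0.455, -0.89, 0.001], [-0.89, 0.455, -0.0], [-0.001, -0.001, -1.0]]
ft_force: [-0.9, 0.6, -1.3]
grip_width: 0.0118
```

```bash
python3 - <<'E'
from h import *
p,R=st(); print("ring",(p-R[:,1]*.1055).round(4))
w=get("wrist","w15"); nut(w,(p-R[:,1]*.1055)[:2]); dark(w,vmax=300)
g=cv2.cvtColor(w["color"],cv2.COLOR_BGR2GRAY)
for v in (20,34,60,95,150,250): print(v,[k for k in np.where(abs(np.diff(g[v].astype(int)))>25)[0].tolist() if 235<k<410])
E
```

```text
t 29.15 tcp [0.5231 0.0452 0.3071] tip [0.5233 0.0452 0.1521] x [-0.455 -0.89  -0.001] yaw -117.08 tilt [ 0.0015 -0.0002] q [ -8.   24.7  87.2   0.   67.9 109.1] F [-0.9  0.6 -1.3] T [ 0.09  0.06 -0.01] w 0.0118
ring [ 0.617  -0.0028  0.3072]
dk [346.8 134.8] 121 [30.7  6.1] longdir 178.29 [0.5791 0.0034]
dk [358.3 125. ] 164 [31.6  6.3] longdir 178.33 [ 0.5809 -0.0046]
dk [315.9  48.2] 356 [23. 20.] longdir 152.49 [ 0.6257 -0.0014]
dk [399.9  26.8] 34 [7.6 5.8] longdir -175.36 [ 0.6148 -0.0445]
dk [602.3   5.9] 67 [12.  7.] longdir 166.22 [ 0.5769 -0.1395]
dk [583.2  10.8] 87 [29.   5.3] longdir -172.15 [ 0.5791 -0.1303]
20 [279, 286, 343, 349]
34 [272, 273, 279]
60 [286, 348, 350, 359]
95 [368, 375]
150 [346]
250 [339]
```

```bash
sed -i 's/40,200)/40,600)/; s/15,150)/15,500)/; s/(165,180)/(140,150,165,180)/' h.py; python3 - <<'E'
from h import *
w=get("wrist"); nut(w,(.617,-.0028),rad=36)
print(ray(w,(315.9,48.2),.102))
b=w["color"];m=b.max(2).astype(int)
hsv=cv2.cvtColor(b,cv2.COLOR_BGR2HSV)
crop=b[20:85,285:360]; print(np.array2string(crop[::4,::4].mean(2).astype(int)))
E
```

```text
bright 140 92 [292.4  76.8] asp [17.2 10.5] ang 151.82 -28.18 c [0.6134 0.0144]
bright 140 141 [356.7  75.3] asp [22.3 12.7] ang 154.36 -25.64 c [ 0.602  -0.0092]
bright 140 258 [338.8  59.2] asp [29.3  9.9] ang -142.34 37.66 c [ 0.6107 -0.0054]
bright 140 455 [311.9  16.9] asp [63.  25.2] ang -117.09 62.91 c [ 0.6289 -0.0027]
bright 150 56 [292.6  76.8] asp [16.7 10. ] ang 152.2 -27.8 c [0.6134 0.0143]
bright 150 49 [355.6  75.9] asp [21.2 12.3] ang 154.72 -25.28 c [ 0.602  -0.0087]
bright 150 241 [338.8  59.2] asp [28.8  9.5] ang -141.42 38.58 c [ 0.6107 -0.0054]
bright 150 418 [311.2  16.8] asp [24.3 62.5] ang -117.19 62.81 c [ 0.6291 -0.0025]
bright 165 217 [338.8  59.2] asp [28.3  8.8] ang -142.62 37.38 c [ 0.6107 -0.0054]
bright 180 182 [338.9  59.2] asp [27.5  7.8] ang -142.82 37.18 c [ 0.6107 -0.0054]
[0.6185 0.0009 0.102 ]
[[ 81 153 153 152 155  83  81  80  75  77  79  79  79  81  82 111 155 111
  111]
 [145 152 153 151 108 105 115 123 122 122 120 121 121 121  84  83  83 111
  111]
 [152 149 152 112 106 113 120 121 119 122 121 121 120 122 121  80  86  82
  111]
 [151 153 113
[... 421 characters left out ...]
  53  55  57  55 180 180 125  98 121 121  89
   80]
 [113 107 112  99 120 122  56  58  58  51 154 180 178 179 182 121 119  78
   76]
 [150 113 110 113 110 121 122 120 117 121 120 117 175 179 178 179 152  80
   84]
 [148 115 112 109 118 121 119 119 119 120 119 120 117 121 178 179 181  81
  105]
 [148 149 111 112 112 120 120 119 120 119 118 120 120 117 118 123 180  79
  147]
 [147 148 134 114 111 114 120 119 120 119 121 119 118 119 119  88  79 123
  146]
 [148 146 148 110 111 109 119 120 118 118 120 119 118 120 120  77  79 148
  146]
 [147 146 146 148 112 112 109 120 118 117 112 109 103  93  92  77 127 146
  146]
 [146 182 150 181 151 147 146 148 150 147 147 149 149 149 146 147 174 177
  174]]
```

Emit:
{"name": "step_arm", "arguments": {
  "increments": [
    {"x":0.58,"y":-0.016,"z":0,"wx":0,"wy":0,"wz":-0.055,"gripper":1},
    {"x":0.58,"y":-0.016,"z":0,"wx":0,"wy":0,"wz":-0.055,"gripper":1},
    {"x":0.58,"y":-0.016,"z":0,"wx":0,"wy":0,"wz":-0.055,"gripper":1},
    {"x":0.58,"y":-0.016,"z":0,"wx":0,"wy":0,"wz":-0.055,"gripper":1},
    {"x":0.58,"y":-0.016,"z":0,"wx":0,"wy":0,"wz":-0.055,"gripper":1},
    {"x":0.58,"y":-0.016,"z":0,"wx":0,"wy":0,"wz":-0.055,"gripper":1},
    {"x":0.58,"y":-0.016,"z":0,"wx":0,"wy":0,"wz":-0.055,"gripper":1},
    {"x":0.58,"y":-0.016,"z":0,"wx":0,"wy":0,"wz":-0.055,"gripper":1},
    {"x":0.58,"y":-0.016,"z":0,"wx":0,"wy":0,"wz":-0.055,"gripper":1},
    {"x":0.58,"y":-0.016,"z":0,"wx":0,"wy":0,"wz":-0.055,"gripper":1},
    {"x":0.58,"y":-0.016,"z":0,"wx":0,"wy":0,"wz":-0.055,"gripper":1},
    {"x":0.58,"y":-0.016,"z":0,"wx":0,"wy":0,"wz":-0.055,"gripper":1},
    {"x":0.58,"y":-0.016,"z":0,"wx":0,"wy":0,"wz":-0.055,"gripper":1},
    {"x":0.58,"y":-0.016,"z":0,"wx":0,"wy":0,"wz":-0.055,"gripper":1},
    {"x":0.58,"y":-0.016,"z":0,"wx":0,"wy":0,"wz":-0.055,"gripper":1},
    {"x":0.58,"y":-0.016,"z":0,"wx":0,"wy":0,"wz":-0.055,"gripper":1},
    {"x":0.58,"y":-0.016,"z":0,"wx":0,"wy":0,"wz":-0.055,"gripper":1},
    {"x":0.58,"y":-0.016,"z":0,"wx":0,"wy":0,"wz":-0.055,"gripper":1},
    {"x":0.58,"y":-0.016,"z":0,"wx":0,"wy":0,"wz":-0.055,"gripper":1},
    {"x":0.58,"y":-0.016,"z":0,"wx":0,"wy":0,"wz":-0.055,"gripper":1}
  ]
}}

```text
time_s: 31.25
position: [0.5317, -0.065, 0.306]
tool_rot: [[0.589, -0.808, -0.001], [-0.808, -0.589, 0.0], [-0.001, 0.001, -1.0]]
ft_force: [0.2, -0.3, -1.3]
grip_width: 0.0121
```

```bash
python3 - <<'E'
from h import *
p,R=st(); print("ring",(p-R[:,1]*.1055).round(4))
w=get("wrist","w16"); nut(w,(p-R[:,1]*.1055)[:2],rad=36)
g=cv2.cvtColor(w["color"],cv2.COLOR_BGR2GRAY)
for v in (20,34,60,95): print(v,[k for k in np.where(abs(np.diff(g[v].astype(int)))>25)[0].tolist() if 235<k<410])
E
```

```text
t 31.25 tcp [ 0.5317 -0.065   0.306 ] tip [ 0.5315 -0.065   0.151 ] x [ 0.589 -0.808 -0.001] yaw -53.93 tilt [-0.0012  0.0004] q [-19.6  25.8  85.6  -0.   68.7  34.3] F [ 0.2 -0.3 -1.3] T [-0.04  0.05 -0.06] w 0.0121
ring [ 0.6169 -0.0029  0.3059]
bright 140 251 [355.5  24.5] asp [41.6 16. ] ang -98.97 81.03 c [ 0.6306 -0.006 ]
bright 140 123 [298.   19.6] asp [15.2 20. ] ang -53.86 126.14 c [0.6188 0.0131]
bright 150 234 [355.5  24.3] asp [40.3 15.2] ang -98.89 81.11 c [ 0.6307 -0.0059]
bright 150 115 [297.8  19.5] asp [14.5 19.3] ang -54.2 125.8 c [0.6188 0.0132]
bright 165 18 [356.8  85.3] asp [4.7 8.3] ang -54.46 125.54 c [ 0.6134 -0.0198]
bright 165 16 [298.4  84.5] asp [5.2 5. ] ang -145.49 34.51 c [ 5.996e-01 -4.000e-04]
bright 165 223 [324.5  67.8] asp [29.6  8.3] ang -141.67 38.33 c [ 0.611  -0.0053]
bright 165 197 [355.6  23.8] asp [37.8 13.5] ang -98.19 81.81 c [ 0.6308 -0.0059]
bright 165 99 [297.3  19.2] asp [13.5 17.5] ang -53.97 126.03 c [0.6187 0.0134]
bright 180 196 [324.5  67.5] asp [28.5  7.8] ang -142.36 37.64 c [ 0.6111 -0.0052]
20 [279, 285, 359, 360, 366]
34 [272, 278, 279, 313, 333, 358, 366, 367, 373]
60 [286, 319, 327, 328, 358, 359]
95 [364, 366, 406]
```

Emit:
{"name": "step_arm", "arguments": {
  "increments": [
    {"x":0,"y":0,"z":1,"wx":0,"wy":0,"wz":0,"gripper":1},
    {"x":0,"y":0,"z":1,"wx":0,"wy":0,"wz":0,"gripper":1},
    {"x":0,"y":0,"z":0.3,"wx":0,"wy":0,"wz":0,"gripper":1},
    {"x":0,"y":0,"z":0.3,"wx":0,"wy":0,"wz":0,"gripper":1},
    {"x":0,"y":0,"z":0.3,"wx":0,"wy":0,"wz":0,"gripper":1},
    {"x":0,"y":0,"z":0.3,"wx":0,"wy":0,"wz":0,"gripper":1},
    {"x":0,"y":0,"z":0,"wx":0,"wy":0,"wz":0,"gripper":1}
  ]
}}

```text
time_s: 32.0
position: [0.5315, -0.0648, 0.2744]
tool_rot: [[0.587, -0.81, -0.0], [-0.81, -0.587, 0.0], [-0.0, 0.0, -1.0]]
ft_force: [-0.5, -0.6, -1.4]
grip_width: 0.0119
```

```bash
python3 - <<'E'
from h import *
st()
E
```

```text
t 32.0 tcp [ 0.5315 -0.0648  0.2744] tip [ 0.5314 -0.0647  0.1194] x [ 0.587 -0.81  -0.   ] yaw -54.06 tilt [-0.0004  0.0002] q [-19.6  28.   87.9   0.   64.1  34.4] F [-0.5 -0.6 -1.4] T [-0.02  0.04 -0.02] w 0.0119
```

Emit:
{"name": "step_arm", "arguments": {
  "increments": [
    {"x":0,"y":0,"z":0.5,"wx":0,"wy":0,"wz":0,"gripper":1},
    {"x":0,"y":0,"z":0.5,"wx":0,"wy":0,"wz":0,"gripper":1},
    {"x":0,"y":0,"z":0.3,"wx":0,"wy":0,"wz":0,"gripper":1},
    {"x":-0.59,"y":-0.0165,"z":0,"wx":0,"wy":0,"wz":0.0559,"gripper":1},
    {"x":-0.59,"y":-0.0165,"z":0,"wx":0,"wy":0,"wz":0.0559,"gripper":1},
    {"x":-0.59,"y":-0.0165,"z":0,"wx":0,"wy":0,"wz":0.0559,"gripper":1},
    {"x":-0.59,"y":-0.0165,"z":0,"wx":0,"wy":0,"wz":0.0559,"gripper":1},
    {"x":-0.59,"y":-0.0165,"z":0,"wx":0,"wy":0,"wz":0.0559,"gripper":1},
    {"x":-0.59,"y":-0.0165,"z":0,"wx":0,"wy":0,"wz":0.0559,"gripper":1},
    {"x":-0.59,"y":-0.0165,"z":0,"wx":0,"wy":0,"wz":0.0559,"gripper":1},
    {"x":-0.59,"y":-0.0165,"z":0,"wx":0,"wy":0,"wz":0.0559,"gripper":1},
    {"x":-0.59,"y":-0.0165,"z":0,"wx":0,"wy":0,"wz":0.0559,"gripper":1},
    {"x":-0.59,"y":-0.0165,"z":0,"wx":0,"wy":0,"wz":0.0559,"gripper":1},
    {"x":-0.59,"y":-0.0165,"z":0,"wx":0,"wy":0,"wz":0.0559,"gripper":1},
    {"x":-0.59,"y":-0.0165,"z":0,"wx":0,"wy":0,"wz":0.0559,"gripper":1},
    {"x":-0.59,"y":-0.0165,"z":0,"wx":0,"wy":0,"wz":0.0559,"gripper":1},
    {"x":-0.59,"y":-0.0165,"z":0,"wx":0,"wy":0,"wz":0.0559,"gripper":1},
    {"x":0,"y":0,"z":0,"wx":0,"wy":0,"wz":0,"gripper":1}
  ]
}}

```text
time_s: 33.8
position: [0.5123, 0.0137, 0.2612]
tool_rot: [[-0.155, -0.988, -0.002], [-0.988, 0.155, -0.0], [0.001, 0.002, -1.0]]
ft_force: [-4.7, -4.0, -1.5]
grip_width: 0.0118
```

```bash
python3 - <<'E'
from h import *
p,R=st(); print("ring",(p-R[:,1]*.1055).round(4))
w=get("wrist","w17"); nut(w,(p-R[:,1]*.1055)[:2],rad=36); dark(w,vmax=250,amax=900)
E
```

```text
t 33.8 tcp [0.5123 0.0137 0.2612] tip [0.512  0.0137 0.1062] x [-0.155 -0.988  0.001] yaw -98.89 tilt [-0.0022 -0.0004] q [-11.7  27.1  92.5  -0.1  60.5  87.2] F [-4.7 -4.  -1.5] T [-0.56  0.8  -0.09] w 0.0118
ring [ 0.6166 -0.0026  0.261 ]
bright 150 479 [330.   50.7] asp [42.6 12.1] ang -175.45 4.55 c [ 0.6095 -0.0021]
bright 165 446 [330.   50.8] asp [42.1 11.3] ang -175.41 4.59 c [ 0.6094 -0.0021]
bright 180 405 [330.   50.9] asp [41.6 10.5] ang -175.41 4.59 c [ 0.6094 -0.0021]
dk [344.5 139.5] 177 [41.  6.] longdir 171.87 [ 0.5795 -0.005 ]
dk [452.4  96.4] 68 [13.1 48.4] longdir -22.46 [ 0.5901 -0.0535]
dk [630.7  89.1] 128 [49.1  5.7] longdir -169.99 [ 0.5813 -0.1293]
dk [414.2  38.9] 331 [10.7 38.7] longdir -91.45 [ 0.6149 -0.039 ]
dk [321.4  13.5] 709 [29. 29.] longdir -98.82 [ 0.6299 -0.0025]
```

Emit:
{"name": "step_arm", "arguments": {
  "increments": [
    {"x":-0.57,"y":-0.015,"z":0,"wx":0,"wy":0,"wz":0.054,"gripper":1},
    {"x":-0.57,"y":-0.015,"z":0,"wx":0,"wy":0,"wz":0.054,"gripper":1},
    {"x":0,"y":0,"z":0,"wx":0,"wy":0,"wz":0,"gripper":1},
    {"x":0,"y":0,"z":0,"wx":0,"wy":0,"wz":0,"gripper":1}
  ]
}}

```text
time_s: 34.25
position: [0.5146, 0.0245, 0.2613]
tool_rot: [[-0.258, -0.966, -0.002], [-0.966, 0.258, 0.0], [0.0, 0.002, -1.0]]
ft_force: [-4.5, -1.4, -2.1]
grip_width: 0.0121
```

```bash
python3 - <<'E'
from h import *
p,R=st(); print("ring",(p-R[:,1]*.1055).round(4))
w=get("wrist","w18"); nut(w,(p-R[:,1]*.1055)[:2],rad=36); dark(w,vmax=250,amax=900)
E
```

```text
t 34.25 tcp [0.5146 0.0245 0.2613] tip [0.5143 0.0245 0.1063] x [-0.258 -0.966  0.   ] yaw -104.93 tilt [-0.0022  0.0001] q [-10.5  27.3  92.   -0.   60.8  94.5] F [-4.5 -1.4 -2.1] T [-0.32  0.84 -0.06] w 0.0121
ring [ 0.6166 -0.0027  0.2611]
bright 150 481 [329.6  50.8] asp [42.5 12. ] ang 178.99 -1.01 c [ 0.6094 -0.0015]
bright 165 447 [329.6  50.9] asp [42.  11.4] ang 178.99 -1.01 c [ 0.6094 -0.0014]
bright 180 407 [329.6  50.9] asp [41.5 10.7] ang 178.45 -1.55 c [ 0.6094 -0.0014]
dk [351.  133.8] 272 [40.8  7.9] longdir 178.37 [ 0.5809 -0.0046]
dk [458.7  76.3] 50 [ 5.8 34.4] longdir -48.37 [ 0.592  -0.0544]
dk [637.4  39.5] 49 [27.5  4.4] longdir -171.14 [ 0.587  -0.1279]
dk [414.5  27.8] 306 [10.8 32.6] longdir -91.76 [ 0.6149 -0.0397]
dk [320.9  13.5] 705 [29. 29.] longdir -104.74 [ 0.6298 -0.0039]
```

Emit:
{"name": "step_arm", "arguments": {
  "increments": [
    {"x":0.59,"y":-0.0165,"z":0,"wx":0,"wy":0,"wz":-0.0559,"gripper":1},
    {"x":0.59,"y":-0.0165,"z":0,"wx":0,"wy":0,"wz":-0.0559,"gripper":1},
    {"x":0.59,"y":-0.0165,"z":0,"wx":0,"wy":0,"wz":-0.0559,"gripper":1},
    {"x":0,"y":0,"z":-0.5,"wx":0,"wy":0,"wz":0,"gripper":1},
    {"x":0,"y":0,"z":-1,"wx":0,"wy":0,"wz":0,"gripper":1},
    {"x":0,"y":0,"z":-1.5,"wx":0,"wy":0,"wz":0,"gripper":1},
    {"x":0,"y":0,"z":-1.6,"wx":0,"wy":0,"wz":0,"gripper":1},
    {"x":0,"y":0,"z":0,"wx":0,"wy":0,"wz":0,"gripper":1},
    {"x":0,"y":0,"z":0,"wx":0,"wy":0,"wz":0,"gripper":1}
  ]
}}

```text
time_s: 35.2
position: [0.512, 0.0075, 0.3081]
tool_rot: [[-0.096, -0.995, 0.002], [-0.995, 0.096, -0.0], [0.0, -0.002, -1.0]]
ft_force: [-0.1, -0.4, -1.6]
grip_width: 0.0116
```

```bash
python3 - <<'E'
from h import *
p,R=st(); 
w=get("wrist","w19"); nut(w,(p-R[:,1]*.1055)[:2],rad=36); dark(w,vmax=250,amax=900)
print(tolocal(R,np.array([.5557,-.2751,.307])-p))
g=cv2.cvtColor(w["color"],cv2.COLOR_BGR2GRAY)
for v in (20,34,60,95): print(v,[k for k in np.where(abs(np.diff(g[v].astype(int)))>25)[0].tolist() if 235<k<410])
E
```

```text
t 35.2 tcp [0.512  0.0075 0.3081] tip [0.5122 0.0074 0.1531] x [-0.096 -0.995  0.   ] yaw -95.48 tilt [ 0.0017 -0.0002] q [-12.4  23.5  89.2   0.   67.2  83. ] F [-0.1 -0.4 -1.6] T [0.02 0.05 0.03] w 0.0116
dark 69 [326.2  44.1] asp [19.9 22.3] [ 0.6192 -0.0025]
bright 150 49 [297.3  83.8] asp [ 5.3 21. ] ang -95.91 84.09 c [0.6055 0.0108]
bright 150 216 [326.   69.6] asp [27.6  8.5] ang 178.89 -1.11 c [ 0.6098 -0.0015]
bright 165 29 [295.9  84.1] asp [10.   3.8] ang -95.57 84.43 c [0.6054 0.0114]
bright 165 187 [326.   69.3] asp [26.2  7.7] ang 178.84 -1.16 c [ 0.6099 -0.0015]
bright 180 146 [326.  69.] asp [24.8  6.9] ang 178.77 -1.23 c [ 0.61   -0.0015]
dk [579.7 116.1] 58 [ 5.5 15.3] longdir 0.0 [ 0.5776 -0.1396]
dk [628.3  95.3] 174 [10. 37.] longdir -95.43 [ 0.586  -0.1646]
dk [444.8 114.1] 734 [36.5 61.8] longdir -20.26 [ 0.5857 -0.0654]
dk [396.   61.4] 155 [ 8.  24.6] longdir -91.78 [ 0.6149 -0.0395]
dk [561.2  86.3] 90 [69.1  3.7] longdir -170.96 [ 0.594  -0.1279]
dk [324.   42.4] 359 [23. 20.] longdir 174.71 [ 0.6275 -0.0023]
dk [557.1  25.9] 44 [39.2  4.1] longdir -171.3 [ 0.6237 -0.1229]
[27.71 -7.05  0.12]
20 [279, 286, 341]
34 [272, 273, 279, 315, 331, 332, 356, 357, 362, 373]
60 [286, 320, 328, 329, 359, 384, 385, 408]
95 [408]
```

Emit:
{"name": "step_arm", "arguments": {
  "increments": [
    {"x":3.46,"y":-0.88,"z":0,"wx":0,"wy":0,"wz":0,"gripper":1},
    {"x":3.46,"y":-0.88,"z":0,"wx":0,"wy":0,"wz":0,"gripper":1},
    {"x":3.46,"y":-0.88,"z":0,"wx":0,"wy":0,"wz":0,"gripper":1},
    {"x":3.46,"y":-0.88,"z":0,"wx":0,"wy":0,"wz":0,"gripper":1},
    {"x":3.46,"y":-0.88,"z":0,"wx":0,"wy":0,"wz":0,"gripper":1},
    {"x":3.46,"y":-0.88,"z":0,"wx":0,"wy":0,"wz":0,"gripper":1},
    {"x":3.46,"y":-0.88,"z":0,"wx":0,"wy":0,"wz":0,"gripper":1},
    {"x":3.46,"y":-0.88,"z":0,"wx":0,"wy":0,"wz":0,"gripper":1},
    {"x":0,"y":0,"z":0,"wx":0,"wy":0,"wz":-0.132,"gripper":1},
    {"x":0,"y":0,"z":0,"wx":0,"wy":0,"wz":-0.132,"gripper":1},
    {"x":0,"y":0,"z":0,"wx":0,"wy":0,"wz":-0.132,"gripper":1},
    {"x":0,"y":0,"z":0,"wx":0,"wy":0,"wz":-0.132,"gripper":1},
    {"x":0,"y":0,"z":0,"wx":0,"wy":0,"wz":-0.132,"gripper":1},
    {"x":0,"y":0,"z":0,"wx":0,"wy":0,"wz":-0.132,"gripper":1},
    {"x":0,"y":0,"z":0,"wx":0,"wy":0,"wz":0,"gripper":1},
    {"x":0,"y":0,"z":0,"wx":0,"wy":0,"wz":0,"gripper":1}
  ]
}}

```text
time_s: 36.85
position: [0.5556, -0.275, 0.3071]
tool_rot: [[0.639, -0.769, -0.001], [-0.769, -0.639, 0.001], [-0.001, 0.0, -1.0]]
ft_force: [-0.2, -0.1, -0.8]
grip_width: 0.0121
```

```bash
cat >> h.py <<'E'
def axis(w,p,R,c,ang):
    a=np.radians(ang); A=np.array([c[0]-.0072*np.cos(a),c[1]-.0072*np.sin(a),.102]); print("axis cam",A.round(4),"tool",(R.T@(A-p)).round(4))
E
python3 - <<'E'
from h import *
p,R=st(); 
w=get("wrist","w20"); nut(w,(p-R[:,1]*.1055)[:2],rad=36); dark(w,vmax=250,amax=900)
g=cv2.cvtColor(w["color"],cv2.COLOR_BGR2GRAY)
for v in (20,34,60,95): print(v,[k for k in np.where(abs(np.diff(g[v].astype(int)))>25)[0].tolist() if 235<k<410])
E
```

```text
t 36.85 tcp [ 0.5556 -0.275   0.3071] tip [ 0.5555 -0.2749  0.1521] x [ 0.639 -0.769 -0.001] yaw -50.3 tilt [-0.0007  0.0006] q [-37.3  33.3  71.2   0.   75.5  13. ] F [-0.2 -0.1 -0.8] T [-0.05  0.06  0.02] w 0.0121
bright 140 18 [354.2  31. ] asp [16.2  2.8] ang -108.74 71.26 c [ 0.649  -0.2107]
bright 140 182 [357.   24.4] asp [32.7 11.7] ang -100.01 79.99 c [ 0.6514 -0.21  ]
bright 140 124 [297.3  21.3] asp [16.8 16.2] ang -141.95 38.05 c [ 0.6373 -0.1913]
bright 150 263 [339.1  57.3] asp [28.9 10.4] ang -79.38 100.62 c [ 0.638  -0.2122]
bright 150 165 [357.  24.] asp [31.5 11.3] ang -98.82 81.18 c [ 0.6515 -0.2099]
bright 150 112 [297.1  21. ] asp [16.  15.3] ang -140.86 39.14 c [ 0.6373 -0.1911]
bright 165 158 [335.3  55. ] asp [18.3  9.5] ang -79.62 100.38 c [ 0.6377 -0.2105]
bright 165 146 [357.   23.7] asp [30.  10.6] ang -96.74 83.26 c [ 0.6516 -0.2098]
bright 165 101 [296.8  20.6] asp [14.8 14.5] ang -141.34 38.66 c [ 0.6374 -0.191 ]
bright 180 50 [296.6  84.8] asp [ 6.5 10.3] ang -50.71 129.29 c [ 0.619  -0.2055]
bright 180 141 [335.2  55. ] asp [17.4  8.9] ang -79.02 100.98 c [ 0.6377 -0.2105]
bright 180 119 [356.9  23.2] asp [28.   9.3] ang -95.49 84.51 c [ 0.6517 -0.2097]
bright 180 87 [296.5  20.3] asp [13.7 13.8] ang 39.04 -140.96 c [ 0.6374 -0.1908]
20 [279, 285, 359, 360, 366]
34 [272, 278, 279, 309, 310, 323, 348, 360, 366, 367, 372, 373]
60 [286, 340, 358, 359]
95 [279, 382, 404]
```

Emit:
{"name": "step_arm", "arguments": {
  "increments": [
    {"x":-0.02,"y":-0.08,"z":1,"wx":0,"wy":0,"wz":0,"gripper":1},
    {"x":0,"y":0,"z":1,"wx":0,"wy":0,"wz":0,"gripper":1},
    {"x":0,"y":0,"z":0.3,"wx":0,"wy":0,"wz":0,"gripper":1},
    {"x":0,"y":0,"z":0.3,"wx":0,"wy":0,"wz":0,"gripper":1},
    {"x":0,"y":0,"z":0.3,"wx":0,"wy":0,"wz":0,"gripper":1},
    {"x":0,"y":0,"z":0.3,"wx":0,"wy":0,"wz":0,"gripper":1},
    {"x":0,"y":0,"z":0,"wx":0,"wy":0,"wz":0,"gripper":1}
  ]
}}

```text
time_s: 37.6
position: [0.5561, -0.2745, 0.2755]
tool_rot: [[0.641, -0.767, 0.0], [-0.767, -0.641, -0.0], [0.0, 0.0, -1.0]]
ft_force: [0.1, -0.6, -3.3]
grip_width: 0.0123
```

```bash
python3 - <<'E'
from h import *
st()
E
```

```text
t 37.6 tcp [ 0.5561 -0.2745  0.2755] tip [ 0.5561 -0.2745  0.1205] x [ 0.641 -0.767  0.   ] yaw -50.12 tilt [ 0.0002 -0.0003] q [-37.2  35.2  73.5  -0.   71.4  12.9] F [ 0.1 -0.6 -3.3] T [-0.24 -0.05 -0.09] w 0.0123
```

Emit:
{"name": "step_arm", "arguments": {
  "increments": [
    {"x":0,"y":0,"z":0.5,"wx":0,"wy":0,"wz":0,"gripper":1},
    {"x":0,"y":0,"z":0.5,"wx":0,"wy":0,"wz":0,"gripper":1},
    {"x":0,"y":0,"z":0.4,"wx":0,"wy":0,"wz":0,"gripper":1},
    {"x":0,"y":0,"z":0,"wx":0,"wy":0,"wz":0,"gripper":1},
    {"x":-0.59,"y":-0.0165,"z":0,"wx":0,"wy":0,"wz":0.0559,"gripper":1},
    {"x":-0.59,"y":-0.0165,"z":0,"wx":0,"wy":0,"wz":0.0559,"gripper":1},
    {"x":-0.59,"y":-0.0165,"z":0,"wx":0,"wy":0,"wz":0.0559,"gripper":1},
    {"x":-0.59,"y":-0.0165,"z":0,"wx":0,"wy":0,"wz":0.0559,"gripper":1},
    {"x":-0.59,"y":-0.0165,"z":0,"wx":0,"wy":0,"wz":0.0559,"gripper":1},
    {"x":-0.59,"y":-0.0165,"z":0,"wx":0,"wy":0,"wz":0.0559,"gripper":1},
    {"x":-0.59,"y":-0.0165,"z":0,"wx":0,"wy":0,"wz":0.0559,"gripper":1},
    {"x":-0.59,"y":-0.0165,"z":0,"wx":0,"wy":0,"wz":0.0559,"gripper":1},
    {"x":0,"y":0,"z":0,"wx":0,"wy":0,"wz":0,"gripper":1}
  ]
}}

```text
time_s: 38.9
position: [0.5346, -0.2327, 0.2619]
tool_rot: [[0.246, -0.969, 0.0], [-0.969, -0.246, -0.001], [0.001, 0.0, -1.0]]
ft_force: [-0.1, -4.4, -3.5]
grip_width: 0.0123
```

```bash
python3 - <<'E'
from h import *
p,R=st(); print("ring",(p-R[:,1]*.1055).round(4))
E
```

```text
t 38.9 tcp [ 0.5346 -0.2327  0.2619] tip [ 0.5347 -0.233   0.1069] x [ 0.246 -0.969  0.001] yaw -75.75 tilt [ 0.0002 -0.0015] q [-35.1  32.8  80.9  -0.1  66.2  40.6] F [-0.1 -4.4 -3.5] T [-0.89  0.15 -0.21] w 0.0123
ring [ 0.6369 -0.2068  0.2619]
```

Emit:
{"name": "step_arm", "arguments": {
  "increments": [
    {"x":-0.59,"y":-0.0165,"z":0,"wx":0,"wy":0,"wz":0.0559,"gripper":1},
    {"x":-0.59,"y":-0.0165,"z":0,"wx":0,"wy":0,"wz":0.0559,"gripper":1},
    {"x":-0.59,"y":-0.0165,"z":0,"wx":0,"wy":0,"wz":0.0559,"gripper":1},
    {"x":-0.59,"y":-0.0165,"z":0,"wx":0,"wy":0,"wz":0.0559,"gripper":1},
    {"x":-0.59,"y":-0.0165,"z":0,"wx":0,"wy":0,"wz":0.0559,"gripper":1},
    {"x":-0.59,"y":-0.0165,"z":0,"wx":0,"wy":0,"wz":0.0559,"gripper":1},
    {"x":-0.59,"y":-0.0165,"z":0,"wx":0,"wy":0,"wz":0.0559,"gripper":1},
    {"x":-0.59,"y":-0.0165,"z":0,"wx":0,"wy":0,"wz":0.0559,"gripper":1},
    {"x":-0.59,"y":-0.0165,"z":0,"wx":0,"wy":0,"wz":0.0559,"gripper":1},
    {"x":-0.59,"y":-0.0165,"z":0,"wx":0,"wy":0,"wz":0.0559,"gripper":1},
    {"x":-0.59,"y":-0.0165,"z":0,"wx":0,"wy":0,"wz":0.0559,"gripper":1},
    {"x":-0.59,"y":-0.0165,"z":0,"wx":0,"wy":0,"wz":0.0559,"gripper":1},
    {"x":-0.59,"y":-0.0165,"z":0,"wx":0,"wy":0,"wz":0.0559,"gripper":1},
    {"x":0,"y":0,"z":0,"wx":0,"wy":0,"wz":0,"gripper":1}
  ]
}}

```text
time_s: 40.3
position: [0.5435, -0.1582, 0.2618]
tool_rot: [[-0.459, -0.888, 0.0], [-0.888, 0.459, -0.001], [0.001, -0.001, -1.0]]
ft_force: [1.0, -5.7, -2.6]
grip_width: 0.0117
```

```bash
python3 - <<'E'
from h import *
p,R=st(); print("ring",(p-R[:,1]*.1055).round(4))
w=get("wrist","w21"); nut(w,(p-R[:,1]*.1055)[:2],rad=36)
E
```

```text
t 40.3 tcp [ 0.5435 -0.1582  0.2618] tip [ 0.5436 -0.1584  0.1068] x [-0.459 -0.888  0.001] yaw -117.33 tilt [ 0.0001 -0.0013] q [-28.2  31.4  83.8  -0.1  64.8  89.2] F [ 1.  -5.7 -2.6] T [-0.83  0.02 -0.22] w 0.0117
ring [ 0.6373 -0.2067  0.2618]
bright 140 22 [291.7  68.9] asp [8.2 4.7] ang 153.43 -26.57 c [ 0.6315 -0.192 ]
bright 140 478 [345.3  33.3] asp [38.  14.3] ang -134.27 45.73 c [ 0.6327 -0.2106]
bright 150 19 [291.6  69.1] asp [7.5 4.3] ang 150.95 -29.05 c [ 0.6314 -0.192 ]
bright 150 454 [345.4  33.3] asp [37.4 13.5] ang -133.51 46.49 c [ 0.6326 -0.2106]
bright 165 426 [345.5  33.4] asp [36.9 12.8] ang -133.86 46.14 c [ 0.6326 -0.2106]
bright 180 397 [345.7  33.4] asp [36.4 12.1] ang -134.24 45.76 c [ 0.6326 -0.2107]
```

Emit:
{"name": "step_arm", "arguments": {
  "increments": [
    {"x":0.59,"y":-0.0165,"z":0,"wx":0,"wy":0,"wz":-0.0559,"gripper":1},
    {"x":0.59,"y":-0.0165,"z":0,"wx":0,"wy":0,"wz":-0.0559,"gripper":1},
    {"x":0.59,"y":-0.0165,"z":0,"wx":0,"wy":0,"wz":-0.0559,"gripper":1},
    {"x":0,"y":0,"z":-0.5,"wx":0,"wy":0,"wz":0,"gripper":1},
    {"x":0,"y":0,"z":-1,"wx":0,"wy":0,"wz":0,"gripper":1},
    {"x":0,"y":0,"z":-1.5,"wx":0,"wy":0,"wz":0,"gripper":1},
    {"x":0,"y":0,"z":-1.6,"wx":0,"wy":0,"wz":0,"gripper":1},
    {"x":0,"y":0,"z":0,"wx":0,"wy":0,"wz":0,"gripper":1},
    {"x":0,"y":0,"z":0,"wx":0,"wy":0,"wz":0,"gripper":1}
  ]
}}

```text
time_s: 41.25
position: [0.5364, -0.1739, 0.3079]
tool_rot: [[-0.305, -0.952, 0.0], [-0.952, 0.305, 0.0], [-0.0, -0.0, -1.0]]
ft_force: [-0.1, 0.7, -2.5]
grip_width: 0.0119
```

```bash
python3 - <<'E'
from h import *
p,R=st(); print("ring",(p-R[:,1]*.1055).round(4))
w=get("wrist","w22"); nut(w,(p-R[:,1]*.1055)[:2],rad=36); dark(w,vmax=300)
g=cv2.cvtColor(w["color"],cv2.COLOR_BGR2GRAY)
for v in (20,34,60,95): print(v,[k for k in np.where(abs(np.diff(g[v].astype(int)))>25)[0].tolist() if 235<k<410])
E
```

```text
t 41.25 tcp [ 0.5364 -0.1739  0.3079] tip [ 0.5364 -0.1739  0.1529] x [-0.305 -0.952 -0.   ] yaw -107.74 tilt [0.0003 0.0001] q [-30.   28.1  80.9   0.   71.   77.7] F [-0.1  0.7 -2.5] T [0.01 0.04 0.03] w 0.0119
ring [ 0.6369 -0.2061  0.3079]
bright 140 326 [334.7  77.3] asp [71.8 25.5] ang -107.82 72.18 c [ 0.6256 -0.206 ]
bright 140 231 [340.   55.6] asp [28.   9.8] ang -133.91 46.09 c [ 0.6326 -0.2104]
bright 140 114 [351.7  16.3] asp [25.4 11. ] ang -135.41 44.59 c [ 0.6447 -0.2188]
bright 140 240 [297.7  19.1] asp [17.9 36.8] ang -70.26 109.74 c [ 0.6502 -0.1984]
bright 150 276 [336.   77.2] asp [24.7 71.8] ang -107.63 72.37 c [ 0.6255 -0.2065]
bright 150 213 [339.9  55.6] asp [27.5  9.4] ang -133.51 46.49 c [ 0.6327 -0.2103]
bright 150 101 [351.7  16.2] asp [23.7 10.3] ang -137.22 42.78 c [ 0.6447 -0.2189]
bright 150 224 [297.4  18.9] asp [17.1 35.8] ang -71.03 108.97 c [ 0.6503 -0.1983]
bright 165 189 [339.7  55.5] asp [26.7  8.7] ang -134.24 45.76 c [ 0.6327 -0.2103]
bright 180 160 [339.7  55.4] asp [25.8  7.9] ang -134.22 45.78 c [ 0.6328 -0.2103]
dk [ 32.3 268.1] 200 [29.4  8.1] longdir 178.41 [0.581 0.005]
dk [ 43.7 264.7] 198 [29.4  8.3] longdir 179.04 [ 0.5809 -0.0031]
dk [ 18.3 230.6] 26 [ 8.7 28.4] longdir -64.45 [ 6.052e-01 -1.000e-04]
dk [104.5 227.3] 375 [18.4 48.9] longdir -92.39 [ 0.5911 -0.0509]
dk [ 61.6 198.5] 160 [ 6.2 31.1] longdir -91.76 [ 0.6148 -0.0353]
dk [349.2 128.4] 156 [31.4  6.2] longdir -170.54 [ 0.6012 -0.2083]
dk [362.  121.1] 164 [32.3  6.3] longdir -170.48 [ 0.6027 -0.2162]
dk [318.2  43.5] 354 [23. 20.] longdir 161.73 [ 0.6469 -0.205 ]
dk [399.3  21.4] 56 [7.5 9.4] longdir -78.69 [ 0.644  -0.2478]
20 [279, 286, 351, 357, 392, 393, 404]
34 [272, 273, 279, 310, 311, 325, 398]
60 [349, 355, 359]
95 []
```

Emit:
{"name": "step_arm", "arguments": {
  "increments": [
    {"x":0.57,"y":-0.0154,"z":0,"wx":0,"wy":0,"wz":-0.054,"gripper":1},
    {"x":0.57,"y":-0.0154,"z":0,"wx":0,"wy":0,"wz":-0.054,"gripper":1},
    {"x":0.57,"y":-0.0154,"z":0,"wx":0,"wy":0,"wz":-0.054,"gripper":1},
    {"x":0.57,"y":-0.0154,"z":0,"wx":0,"wy":0,"wz":-0.054,"gripper":1},
    {"x":0.57,"y":-0.0154,"z":0,"wx":0,"wy":0,"wz":-0.054,"gripper":1},
    {"x":0.57,"y":-0.0154,"z":0,"wx":0,"wy":0,"wz":-0.054,"gripper":1},
    {"x":0.57,"y":-0.0154,"z":0,"wx":0,"wy":0,"wz":-0.054,"gripper":1},
    {"x":0.57,"y":-0.0154,"z":0,"wx":0,"wy":0,"wz":-0.054,"gripper":1},
    {"x":0.57,"y":-0.0154,"z":0,"wx":0,"wy":0,"wz":-0.054,"gripper":1},
    {"x":0.57,"y":-0.0154,"z":0,"wx":0,"wy":0,"wz":-0.054,"gripper":1},
    {"x":0.57,"y":-0.0154,"z":0,"wx":0,"wy":0,"wz":-0.054,"gripper":1},
    {"x":0.57,"y":-0.0154,"z":0,"wx":0,"wy":0,"wz":-0.054,"gripper":1},
    {"x":0.57,"y":-0.0154,"z":0,"wx":0,"wy":0,"wz":-0.054,"gripper":1},
    {"x":0.57,"y":-0.0154,"z":0,"wx":0,"wy":0,"wz":-0.054,"gripper":1},
    {"x":0.57,"y":-0.0154,"z":0,"wx":0,"wy":0,"wz":-0.054,"gripper":1},
    {"x":0.57,"y":-0.0154,"z":0,"wx":0,"wy":0,"wz":-0.054,"gripper":1},
    {"x":0.57,"y":-0.0154,"z":0,"wx":0,"wy":0,"wz":-0.054,"gripper":1},
    {"x":0.57,"y":-0.0154,"z":0,"wx":0,"wy":0,"wz":-0.054,"gripper":1},
    {"x":0.57,"y":-0.0154,"z":0,"wx":0,"wy":0,"wz":-0.054,"gripper":1},
    {"x":0.57,"y":-0.0154,"z":0,"wx":0,"wy":0,"wz":-0.054,"gripper":1}
  ]
}}

```text
time_s: 43.3
position: [0.5614, -0.2802, 0.3066]
tool_rot: [[0.698, -0.716, -0.002], [-0.716, -0.698, 0.001], [-0.002, 0.0, -1.0]]
ft_force: [-0.2, -0.1, -1.9]
grip_width: 0.0116
```

Emit:
{"name": "step_arm", "arguments": {
  "increments": [
    {"x":0,"y":0,"z":0,"wx":0,"wy":0,"wz":0,"gripper":1},
    {"x":0,"y":0,"z":0,"wx":0,"wy":0,"wz":0,"gripper":1}
  ]
}}

```text
time_s: 43.5
position: [0.5612, -0.2799, 0.307]
tool_rot: [[0.695, -0.719, -0.001], [-0.719, -0.695, 0.001], [-0.002, 0.0, -1.0]]
ft_force: [0.1, -0.2, -1.6]
grip_width: 0.0122
```

```bash
python3 - <<'E'
from h import *
p,R=st(); print("ring",(p-R[:,1]*.1055).round(4))
w=get("wrist","w23"); nut(w,(p-R[:,1]*.1055)[:2],rad=36)
g=cv2.cvtColor(w["color"],cv2.COLOR_BGR2GRAY)
for v in (20,34,60,95): print(v,[k for k in np.where(abs(np.diff(g[v].astype(int)))>25)[0].tolist() if 235<k<410])
print(tolocal(R,np.array([.6369,-.2069,0])-(p-R[:,1]*.1055)))
E
```

```text
t 43.5 tcp [ 0.5612 -0.2799  0.307 ] tip [ 0.561  -0.2798  0.152 ] x [ 0.695 -0.719 -0.002] yaw -45.95 tilt [-0.0012  0.001 ] q [-37.3  34.   69.9   0.   76.2   8.6] F [ 0.1 -0.2 -1.6] T [-0.02  0.07 -0.06] w 0.0122
ring [ 0.637  -0.2066  0.307 ]
bright 140 188 [355.9  23.4] asp [33.8 13.8] ang -84.6 95.4 c [ 0.6518 -0.2072]
bright 140 202 [299.1  22.4] asp [21.  24.5] ang -45.84 134.16 c [ 0.6365 -0.1909]
bright 150 173 [356.   23.2] asp [33. 13.] ang -84.93 95.07 c [ 0.6518 -0.2072]
bright 150 188 [298.8  22.2] asp [23.3 20.2] ang -45.88 134.12 c [ 0.6365 -0.1908]
bright 165 152 [356.1  22.9] asp [31.7 12.1] ang -84.72 95.28 c [ 0.6519 -0.2071]
bright 165 172 [298.5  21.9] asp [19.3 22.3] ang -45.92 134.08 c [ 0.6365 -0.1906]
bright 180 31 [351.5  84.9] asp [ 6.2 12.7] ang -45.76 134.24 c [ 0.6348 -0.2219]
bright 180 184 [327.8  67.1] asp [28.1  8.2] ang -134.23 45.77 c [ 0.6329 -0.2102]
bright 180 20 [360.2  23.5] asp [16.6  2.4] ang -106.34 73.66 c [ 0.6529 -0.2084]
20 [279, 285, 286, 346, 359, 360, 366]
34 [272, 273, 278, 279, 317, 318, 335, 336, 366, 367, 373]
60 [242, 323, 331, 358, 359]
95 [280, 365, 366, 396]
[6.00e-02 2.00e-02 3.07e+01]
```

Emit:
{"name": "step_arm", "arguments": {
  "increments": [
    {"x":0.09,"y":-0.03,"z":1,"wx":0,"wy":0,"wz":0,"gripper":1},
    {"x":0,"y":0,"z":1,"wx":0,"wy":0,"wz":0,"gripper":1},
    {"x":0,"y":0,"z":0.3,"wx":0,"wy":0,"wz":0,"gripper":1},
    {"x":0,"y":0,"z":0.3,"wx":0,"wy":0,"wz":0,"gripper":1},
    {"x":0,"y":0,"z":0.3,"wx":0,"wy":0,"wz":0,"gripper":1},
    {"x":0,"y":0,"z":0.3,"wx":0,"wy":0,"wz":0,"gripper":1},
    {"x":0,"y":0,"z":0,"wx":0,"wy":0,"wz":0,"gripper":1}
  ]
}}

```text
time_s: 44.25
position: [0.562, -0.2807, 0.2754]
tool_rot: [[0.696, -0.718, -0.0], [-0.718, -0.696, 0.0], [-0.0, 0.0, -1.0]]
ft_force: [-0.8, -0.4, -2.3]
grip_width: 0.0122
```

```bash
python3 - <<'E'
from h import *
st()
E
```

```text
t 44.25 tcp [ 0.562  -0.2807  0.2754] tip [ 0.562  -0.2807  0.1204] x [ 0.696 -0.718 -0.   ] yaw -45.88 tilt [-0.0004  0.    ] q [-37.3  35.9  72.   -0.   72.1   8.6] F [-0.8 -0.4 -2.3] T [-0.22  0.18 -0.07] w 0.0122
```

Emit:
{"name": "step_arm", "arguments": {
  "increments": [
    {"x":0,"y":0,"z":0.5,"wx":0,"wy":0,"wz":0,"gripper":1},
    {"x":0,"y":0,"z":0.5,"wx":0,"wy":0,"wz":0,"gripper":1},
    {"x":0,"y":0,"z":0.4,"wx":0,"wy":0,"wz":0,"gripper":1},
    {"x":0,"y":0,"z":0,"wx":0,"wy":0,"wz":0,"gripper":1},
    {"x":-0.59,"y":-0.0165,"z":0,"wx":0,"wy":0,"wz":0.0559,"gripper":1},
    {"x":-0.59,"y":-0.0165,"z":0,"wx":0,"wy":0,"wz":0.0559,"gripper":1},
    {"x":-0.59,"y":-0.0165,"z":0,"wx":0,"wy":0,"wz":0.0559,"gripper":1},
    {"x":-0.59,"y":-0.0165,"z":0,"wx":0,"wy":0,"wz":0.0559,"gripper":1},
    {"x":-0.59,"y":-0.0165,"z":0,"wx":0,"wy":0,"wz":0.0559,"gripper":1},
    {"x":-0.59,"y":-0.0165,"z":0,"wx":0,"wy":0,"wz":0.0559,"gripper":1},
    {"x":-0.59,"y":-0.0165,"z":0,"wx":0,"wy":0,"wz":0.0559,"gripper":1},
    {"x":-0.59,"y":-0.0165,"z":0,"wx":0,"wy":0,"wz":0.0559,"gripper":1},
    {"x":-0.59,"y":-0.0165,"z":0,"wx":0,"wy":0,"wz":0.0559,"gripper":1},
    {"x":-0.59,"y":-0.0165,"z":0,"wx":0,"wy":0,"wz":0.0559,"gripper":1},
    {"x":-0.59,"y":-0.0165,"z":0,"wx":0,"wy":0,"wz":0.0559,"gripper":1},
    {"x":-0.59,"y":-0.0165,"z":0,"wx":0,"wy":0,"wz":0.0559,"gripper":1},
    {"x":-0.59,"y":-0.0165,"z":0,"wx":0,"wy":0,"wz":0.0559,"gripper":1},
    {"x":0,"y":0,"z":0,"wx":0,"wy":0,"wz":0,"gripper":1},
    {"x":0,"y":0,"z":0,"wx":0,"wy":0,"wz":0,"gripper":1}
  ]
}}

```text
time_s: 46.15
position: [0.5321, -0.2118, 0.2615]
tool_rot: [[0.043, -0.999, -0.002], [-0.999, -0.043, -0.0], [0.0, 0.002, -1.0]]
ft_force: [-3.7, -4.3, -2.0]
grip_width: 0.0119
```

```bash
python3 - <<'E'
from h import *
p,R=st(); print("ring",(p-R[:,1]*.1055).round(4))
w=get("wrist","w24"); nut(w,(p-R[:,1]*.1055)[:2],rad=36); dark(w,vmax=250,amax=900)
E
```

```text
t 46.15 tcp [ 0.5321 -0.2118  0.2615] tip [ 0.5318 -0.2118  0.1065] x [ 0.043 -0.999  0.   ] yaw -87.51 tilt [-0.0017 -0.0004] q [-33.5  32.   82.6  -0.1  65.4  54. ] F [-3.7 -4.3 -2. ] T [-0.71  0.8  -0.2 ] w 0.0119
ring [ 0.6375 -0.2072  0.2613]
dark 93 [330.5  11.8] asp [16.  30.8] [ 0.6411 -0.2076]
bright 150 488 [330.4  51. ] asp [42.8 12.3] ang -164.4 15.6 c [ 0.6307 -0.208 ]
bright 165 456 [330.4  51.1] asp [42.2 11.6] ang -164.12 15.88 c [ 0.6307 -0.208 ]
bright 180 422 [330.4  51.2] asp [41.7 10.9] ang -163.98 16.02 c [ 0.6307 -0.2081]
dk [  3.3 142.9] 13 [10.8  3.3] longdir -99.87 [ 0.5937 -0.0638]
dk [345.4 147.6] 92 [ 6.9 25.1] longdir 0.0 [ 0.5984 -0.2173]
dk [344.3 123.9] 22 [13.  3.] longdir -176.82 [ 0.6086 -0.2162]
dk [451.3 101.4] 194 [13.8 48.8] longdir -16.47 [ 0.6199 -0.262 ]
dk [414.2  39.6] 324 [10.6 37.8] longdir -80.36 [ 0.6432 -0.243 ]
dk [321.9  13.6] 700 [29. 28.] longdir -177.8 [ 0.6509 -0.2045]
```

Emit:
{"name": "step_arm", "arguments": {
  "increments": [
    {"x":-0.57,"y":-0.015,"z":0,"wx":0,"wy":0,"wz":0.054,"gripper":1},
    {"x":-0.57,"y":-0.015,"z":0,"wx":0,"wy":0,"wz":0.054,"gripper":1},
    {"x":0,"y":0,"z":0,"wx":0,"wy":0,"wz":0,"gripper":1},
    {"x":0,"y":0,"z":0,"wx":0,"wy":0,"wz":0,"gripper":1}
  ]
}}

```text
time_s: 46.6
position: [0.5322, -0.2004, 0.2615]
tool_rot: [[-0.064, -0.998, -0.002], [-0.998, 0.064, -0.0], [0.0, 0.002, -1.0]]
ft_force: [-4.6, -3.5, -3.0]
grip_width: 0.0119
```

```bash
python3 - <<'E'
from h import *
p,R=st(); print("ring",(p-R[:,1]*.1055).round(4))
w=get("wrist","w25"); nut(w,(p-R[:,1]*.1055)[:2],rad=36); dark(w,vmax=250,amax=900)
E
```

```text
t 46.6 tcp [ 0.5322 -0.2004  0.2615] tip [ 0.532  -0.2004  0.1065] x [-0.064 -0.998  0.   ] yaw -93.67 tilt [-0.0016 -0.0002] q [-32.5  31.7  83.3  -0.1  65.1  61.1] F [-4.6 -3.5 -3. ] T [-0.65  0.81 -0.13] w 0.0119
ring [ 0.6375 -0.2072  0.2613]
bright 140 499 [330.5  50.8] asp [42.8 12.7] ang -169.96 10.04 c [ 0.6306 -0.2074]
bright 150 476 [330.5  50.9] asp [42.5 12.1] ang -169.88 10.12 c [ 0.6306 -0.2074]
bright 165 444 [330.5  51. ] asp [42.  11.4] ang -170.29 9.71 c [ 0.6305 -0.2074]
bright 180 406 [330.6  51.1] asp [41.5 10.6] ang -170.71 9.29 c [ 0.6305 -0.2074]
dk [ 10.4 182.6] 284 [19.7 35.9] longdir -74.88 [ 0.5915 -0.0574]
dk [351.8 134.8] 268 [40.6  7.8] longdir -170.81 [ 0.6028 -0.2161]
dk [457.8  84.8] 216 [12.3 48.7] longdir -23.84 [ 0.6205 -0.2623]
dk [415.2  28.1] 306 [10.7 33.2] longdir -80.04 [ 0.6434 -0.2438]
dk [ 6.6 14.6] 35 [22.2  4.7] longdir -176.19 [ 0.6589 -0.078 ]
dk [322.   13.6] 705 [29. 28.] longdir 176.11 [ 0.651 -0.206]
```

Emit:
{"name": "step_arm", "arguments": {
  "increments": [
    {"x":0.59,"y":-0.0165,"z":0,"wx":0,"wy":0,"wz":-0.0559,"gripper":1},
    {"x":0.59,"y":-0.0165,"z":0,"wx":0,"wy":0,"wz":-0.0559,"gripper":1},
    {"x":0.59,"y":-0.0165,"z":0,"wx":0,"wy":0,"wz":-0.0559,"gripper":1},
    {"x":0,"y":0,"z":-0.5,"wx":0,"wy":0,"wz":0,"gripper":1},
    {"x":0,"y":0,"z":-1,"wx":0,"wy":0,"wz":0,"gripper":1},
    {"x":0,"y":0,"z":-1.5,"wx":0,"wy":0,"wz":0,"gripper":1},
    {"x":0,"y":0,"z":-1.6,"wx":0,"wy":0,"wz":0,"gripper":1},
    {"x":0,"y":0,"z":-1.5,"wx":0,"wy":0,"wz":0,"gripper":1},
    {"x":0,"y":0,"z":0,"wx":0,"wy":0,"wz":0,"gripper":1},
    {"x":0,"y":0,"z":0,"wx":0,"wy":0,"wz":0,"gripper":1}
  ]
}}

```text
time_s: 47.65
position: [0.5328, -0.2175, 0.3229]
tool_rot: [[0.103, -0.995, 0.001], [-0.995, -0.103, -0.0], [0.0, -0.001, -1.0]]
ft_force: [0.1, 0.2, -1.9]
grip_width: 0.0121
```

```bash
python3 - <<'E'
from h import *
p,R=st()
w=get("wrist","w26"); nut(w,(p-R[:,1]*.1055)[:2],rad=36); dark(w,vmax=250,amin=100,amax=900)
g=cv2.cvtColor(w["color"],cv2.COLOR_BGR2GRAY)
for v in (20,34,60,95): print(v,[k for k in np.where(abs(np.diff(g[v].astype(int)))>25)[0].tolist() if 235<k<410])
print(tolocal(R,np.array([.5055,.4045,p[2]])-p))
E
```

```text
t 47.65 tcp [ 0.5328 -0.2175  0.3229] tip [ 0.5329 -0.2175  0.1679] x [ 0.103 -0.995  0.   ] yaw -84.09 tilt [ 0.0007 -0.0001] q [-34.   28.3  77.7   0.   73.9  50.1] F [ 0.1  0.2 -1.9] T [0.   0.11 0.01] w 0.0121
bright 140 19 [323.3  25.4] asp [ 2.  16.2] ang -83.39 96.61 c [ 0.6491 -0.2037]
bright 180 130 [352.2  86.4] asp [ 9.5 18.8] ang -84.56 95.44 c [ 0.6261 -0.2192]
bright 180 87 [296.4  86.8] asp [13.  10.5] ang -84.09 95.91 c [ 0.6234 -0.1942]
bright 180 166 [327.2  71.4] asp [23.7  7.7] ang -169.96 10.04 c [ 0.6312 -0.2073]
dk [23.9 77.2] 175 [35.   6.2] longdir -91.19 [ 0.6148 -0.0353]
20 [279, 285, 286, 360, 366]
34 [272, 273, 278, 279, 340, 367, 373]
60 [329, 330, 359, 384, 403]
95 []
[-6.215e+01 -3.680e+00 -1.000e-02]
```

Emit:
{"name": "step_arm", "arguments": {
  "increments": [
    {"x":-3.885,"y":-0.23,"z":0,"wx":0,"wy":0,"wz":0,"gripper":1},
    {"x":-3.885,"y":-0.23,"z":0,"wx":0,"wy":0,"wz":0,"gripper":1},
    {"x":-3.885,"y":-0.23,"z":0,"wx":0,"wy":0,"wz":0,"gripper":1},
    {"x":-3.885,"y":-0.23,"z":0,"wx":0,"wy":0,"wz":0,"gripper":1},
    {"x":-3.885,"y":-0.23,"z":0,"wx":0,"wy":0,"wz":0,"gripper":1},
    {"x":-3.885,"y":-0.23,"z":0,"wx":0,"wy":0,"wz":0,"gripper":1},
    {"x":-3.885,"y":-0.23,"z":0,"wx":0,"wy":0,"wz":0,"gripper":1},
    {"x":-3.885,"y":-0.23,"z":0,"wx":0,"wy":0,"wz":0,"gripper":1},
    {"x":-3.885,"y":-0.23,"z":0,"wx":0,"wy":0,"wz":0,"gripper":1},
    {"x":-3.885,"y":-0.23,"z":0,"wx":0,"wy":0,"wz":0,"gripper":1},
    {"x":-3.885,"y":-0.23,"z":0,"wx":0,"wy":0,"wz":0,"gripper":1},
    {"x":-3.885,"y":-0.23,"z":0,"wx":0,"wy":0,"wz":0,"gripper":1},
    {"x":-3.885,"y":-0.23,"z":0,"wx":0,"wy":0,"wz":0,"gripper":1},
    {"x":-3.885,"y":-0.23,"z":0,"wx":0,"wy":0,"wz":0,"gripper":1},
    {"x":-3.885,"y":-0.23,"z":0,"wx":0,"wy":0,"wz":0,"gripper":1},
    {"x":-3.885,"y":-0.23,"z":0,"wx":0,"wy":0,"wz":0,"gripper":1},
    {"x":0,"y":0,"z":0,"wx":0,"wy":0,"wz":0.071,"gripper":1},
    {"x":0,"y":0,"z":0,"wx":0,"wy":0,"wz":0.071,"gripper":1},
    {"x":0,"y":0,"z":0,"wx":0,"wy":0,"wz":0,"gripper":1},
    {"x":0,"y":0,"z":0,"wx":0,"wy":0,"wz":0,"gripper":1}
  ]
}}

```text
time_s: 49.7
position: [0.5054, 0.4041, 0.322]
tool_rot: [[-0.037, -0.999, -0.001], [-0.999, 0.037, -0.0], [0.001, 0.001, -1.0]]
ft_force: [-0.4, -0.3, -1.5]
grip_width: 0.0119
```

```bash
python3 - <<'E'
from h import *
p,R=st()
w=get("wrist","w27"); g=cv2.cvtColor(w["color"],cv2.COLOR_BGR2GRAY)
for v in (20,34,60,95): print(v,[k for k in np.where(abs(np.diff(g[v].astype(int)))>25)[0].tolist() if 235<k<410])
E
```

```text
t 49.7 tcp [0.5054 0.4041 0.322 ] tip [0.5052 0.404  0.167 ] x [-0.037 -0.999  0.001] yaw -92.13 tilt [-0.0012 -0.0005] q [ 28.2  35.2  65.    0.   79.9 120.3] F [-0.4 -0.3 -1.5] T [-0.02  0.05  0.  ] w 0.0119
20 [253, 279, 392, 393]
34 [247, 272, 273, 398, 399]
60 [261, 286, 359, 384]
95 [281, 364]
```

Emit:
{"name": "step_arm", "arguments": {
  "increments": [
    {"x":0,"y":0,"z":3,"wx":0,"wy":0,"wz":0,"gripper":1},
    {"x":0,"y":0,"z":4,"wx":0,"wy":0,"wz":0,"gripper":1},
    {"x":0,"y":0,"z":3,"wx":0,"wy":0,"wz":0,"gripper":1},
    {"x":0,"y":0,"z":2,"wx":0,"wy":0,"wz":0,"gripper":1},
    {"x":0,"y":0,"z":1,"wx":0,"wy":0,"wz":0,"gripper":1},
    {"x":0,"y":0,"z":0.4,"wx":0,"wy":0,"wz":0,"gripper":1},
    {"x":0,"y":0,"z":0.3,"wx":0,"wy":0,"wz":0,"gripper":1},
    {"x":0,"y":0,"z":0,"wx":0,"wy":0,"wz":0,"gripper":1},
    {"x":0,"y":0,"z":0,"wx":0,"wy":0,"wz":0,"gripper":1}
  ]
}}

```text
time_s: 50.65
position: [0.5056, 0.4042, 0.1867]
tool_rot: [[-0.039, -0.999, 0.001], [-0.999, 0.039, 0.001], [-0.001, -0.001, -1.0]]
ft_force: [-0.2, -0.4, -2.6]
grip_width: 0.0114
```

```bash
python3 - <<'E'
from h import *
p,R=st()
E
```

```text
t 50.65 tcp [0.5056 0.4042 0.1867] tip [0.5058 0.4044 0.0317] x [-0.039 -0.999 -0.001] yaw -92.22 tilt [0.0014 0.0008] q [ 28.2  43.4  73.2   0.   63.2 120.4] F [-0.2 -0.4 -2.6] T [ 0.05  0.09 -0.03] w 0.0114
```

Emit:
{"name": "step_arm", "arguments": {
  "increments": [
    {"x":0,"y":0,"z":0.15,"wx":0,"wy":0,"wz":0,"gripper":1},
    {"x":0,"y":0,"z":0.1,"wx":0,"wy":0,"wz":0,"gripper":1},
    {"x":0,"y":0,"z":0,"wx":0,"wy":0,"wz":0,"gripper":1},
    {"x":0,"y":0,"z":0,"wx":0,"wy":0,"wz":0,"gripper":2},
    {"x":0,"y":0,"z":0,"wx":0,"wy":0,"wz":0,"gripper":3},
    {"x":0,"y":0,"z":0,"wx":0,"wy":0,"wz":0,"gripper":4.5},
    {"x":0,"y":0,"z":0,"wx":0,"wy":0,"wz":0,"gripper":4.5},
    {"x":0,"y":0,"z":-1,"wx":0,"wy":0,"wz":0,"gripper":4.5},
    {"x":0,"y":0,"z":-3,"wx":0,"wy":0,"wz":0,"gripper":4.5},
    {"x":0,"y":0,"z":-4,"wx":0,"wy":0,"wz":0,"gripper":4.5},
    {"x":0,"y":0,"z":-4,"wx":0,"wy":0,"wz":0,"gripper":4.5},
    {"x":0,"y":0,"z":-4,"wx":0,"wy":0,"wz":0,"gripper":4.5},
    {"x":0,"y":0,"z":-4,"wx":0,"wy":0,"wz":0,"gripper":4.5},
    {"x":0,"y":0,"z":0,"wx":0,"wy":0,"wz":0,"gripper":4.5},
    {"x":0,"y":0,"z":0,"wx":0,"wy":0,"wz":0,"gripper":4.5}
  ]
}}

```text
time_s: 52.15
position: [0.5051, 0.404, 0.3844]
tool_rot: [[-0.039, -0.999, 0.002], [-0.999, 0.039, 0.001], [-0.001, -0.002, -1.0]]
ft_force: [-0.4, -0.5, -0.1]
grip_width: 0.0454
```

```bash
python3 - <<'E'
from h import *
p,R=st()
w=get("wrist","w28");t=get("top","t28")
a=w["color"];b=cv2.resize(t["color"][110:320,110:480],None,fx=640/370,fy=640/370,interpolation=cv2.INTER_CUBIC)
x=np.vstack([cv2.resize(a[:330],(480,248)),cv2.resize(b,(480,272))]);cv2.imwrite("pics/f28.png",x)
E
```

```text
t 52.15 tcp [0.5051 0.404  0.3844] tip [0.5054 0.4042 0.2294] x [-0.039 -0.999 -0.001] yaw -92.22 tilt [0.0018 0.0009] q [ 28.2  32.5  59.4  -0.   88.  120.4] F [-0.4 -0.5 -0.1] T [-0.02  0.07 -0.04] w 0.0454
```

View pics/f28.png

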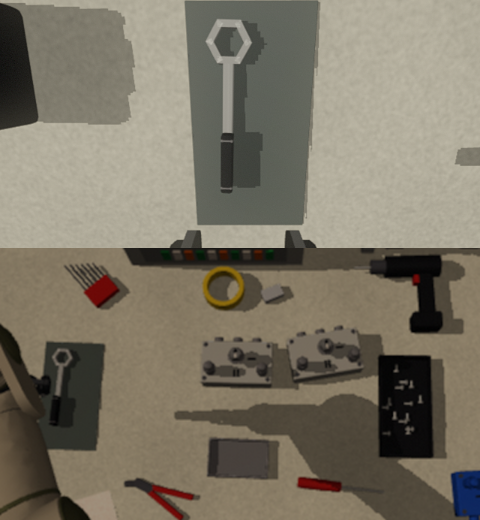

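```bash
python3 - <<'E'
from rig import env
print(env.close_job())
E
```

```text
the job is handed in; nothing more can be done
None
```

I tightened the nuts on both grey boxes that were there and handed the job in at about 52 s. On each box I used the fingers up to the quarter mark, then two spanner swings to the half mark. The spanner is back flat on its mat.

My last checks, from the wrist camera, good to about ±1°:

| Box | Rib at hand-over to spanner | Quarter mark | Final rib | Half mark |
|---|---|---|---|---|
| Left | −91.6° | −91.4° | 178.9° | 178.4° |
| Right | about −80° | about −79° | −170.0° | −170.4° |

- **Correction on the left box:** the first finger turn stopped about 4° short of the quarter mark, so I re-gripped and fixed it before using the spanner.
- **Boxes moved slightly:** during the finger turn the left box slid about 3 mm and turned about 3°. The right box turned about 1°, probably while the spanner was on it. Marks were re-measured afterwards.
- **Spanner and other items:** the last picture shows the spanner on the mat where it started. The other items visible in it look undisturbed, though I only judged that by eye.
- **Disturbances:** I saw no grip slip and no knock to the spanner. The highest wrist-force reading between moves was about 20 N.

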